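Line up heat sinks by height for inspection

TASK

Line up the four finned heat sinks by height on the four seats of the inspection rail, one standing squarely in the middle of each seat with its fins running along the row: the lowest on the seat next to the dial gauge, then ever taller, the tallest at the far end. Leave the dispenser bottle standing where it is.

Things in the scene. Friction and masses are not known exactly. Their poses are not given: they have to be found in the camera images.
- sink_25: Loose bare-aluminium finned heat sink, the lowest of four, 25 mm high, 40 mm long along its fins (its x axis) and 38 mm wide across them (its y axis), 60 g nominal. It stands on its flat base with its fins upright, at any yaw. The outermost fins' outer faces are flat and make a sound grip over the full height, 38 mm apart. Origin: centre of the underside; z up.
- sink_38: Loose bare-aluminium finned heat sink, the second lowest of four, 38 mm high, 40 mm long along its fins (its x axis) and 38 mm wide across them (its y axis), 85 g nominal. It stands on its flat base with its fins upright, at any yaw. The outermost fins' outer faces are flat and make a sound grip over the full height, 38 mm apart. Origin: centre of the underside; z up.
- sink_51: Loose bare-aluminium finned heat sink, the second tallest of four, 51 mm high, 40 mm long along its fins (its x axis) and 38 mm wide across them (its y axis), 110 g nominal. It stands on its flat base with its fins upright, at any yaw. The outermost fins' outer faces are flat and make a sound grip over the full height, 38 mm apart. Origin: centre of the underside; z up.
- sink_64: Loose bare-aluminium finned heat sink, the tallest of four, 64 mm high, 40 mm long along its fins (its x axis) and 38 mm wide across them (its y axis), 135 g nominal. It stands on its flat base with its fins upright, at any yaw. The outermost fins' outer faces are flat and make a sound grip over the full height, 38 mm apart. Origin: centre of the underside; z up.
- seat_a: Fixed seat, an end one of the four alike in a row (a, b, c, d) on a thin steel rail: a flat black rubber square 52 x 52 mm with a thin white border, no rim, empty at the start. The row runs along its y axis (from d towards a), seats about 84 mm apart. Origin: centre of its underside, 6 mm above the table; its top face is 3 mm above the origin. 
- seat_b: Fixed seat, next to seat_a of the four alike in a row (a, b, c, d) on a thin steel rail: a flat black rubber square 52 x 52 mm with a thin white border, no rim, empty at the start. The row runs along its y axis (from d towards a), seats about 84 mm apart. Origin: centre of its underside, 6 mm above the table; its top face is 3 mm above the origin. 
- seat_c: Fixed seat, next to seat_d of the four alike in a row (a, b, c, d) on a thin steel rail: a flat black rubber square 52 x 52 mm with a thin white border, no rim, empty at the start. The row runs along its y axis (from d towards a), seats about 84 mm apart. Origin: centre of its underside, 6 mm above the table; its top face is 3 mm above the origin. 
- seat_d: Fixed seat, the other end one of the four alike in a row (a, b, c, d) on a thin steel rail: a flat black rubber square 52 x 52 mm with a thin white border, no rim, empty at the start. The row runs along its y axis (from d towards a), seats about 84 mm apart. Origin: centre of its underside, 6 mm above the table; its top face is 3 mm above the origin. 
- gauge: Fixed dial gauge: round black dial 48 mm across with a white face, on a steel post and dark base (56 x 44 mm), 82 mm high in all. It stands on the rail beyond one end of the row, about 92 mm from the centre of seat_a or of seat_d. At the other end is a low block. The rail is 62 x 500 mm, 6 mm high. Origin: centre of its underside, 6 mm above the table.
- bottle: Bystander: loose, clear, capped dispenser bottle 42 mm across and 105 mm high, 160 g, standing among the heat sinks. Leave it alone. Origin: centre of its underside; z up.
Mind the look-alikes: they are no part of the job. What is shaped like the sink_51 but pink or red is not meant.

How it is judged (in metres and radians):
At the end, for the whole second after the job is handed in: From the gauge's end the 25, 38, 51 and 64 mm heat sinks stand on seats one to four: each centre within 12 mm of its seat's, base on the seat within 4 mm, upright within 0.08 rad, fins within 0.2 rad of the row's line, released, at rest (under 20 mm/s) (linear speed of each of sink_25, sink_38, sink_51, sink_64 below 0.02 m/s and angle between each of sink_25, sink_38, sink_51, sink_64's own z axis and vertical below 0.08 rad and ((horizontal distance between gauge and seat_a below 0.14 m and horizontal distance between sink_25 and seat_a below 0.012 m and z of sink_25 in the frame of seat_a between -0.001 and 0.007 m and angle between the x axis of sink_25 and the y axis of seat_a, either way round below 0.2 rad and horizontal distance between sink_38 and seat_b below 0.012 m and z of sink_38 in the frame of seat_b between -0.001 and 0.007 m and angle between the x axis of sink_38 and the y axis of seat_b, either way round below 0.2 rad and horizontal distance between sink_51 and seat_c below 0.012 m and z of sink_51 in the frame of seat_c between -0.001 and 0.007 m and angle between the x axis of sink_51 and the y axis of seat_c, either way round below 0.2 rad and horizontal distance between sink_64 and seat_d below 0.012 m and z of sink_64 in the frame of seat_d between -0.001 and 0.007 m and angle between the x axis of sink_64 and the y axis of seat_d, either way round below 0.2 rad) or (horizontal distance between gauge and seat_d below 0.14 m and horizontal distance between sink_25 and seat_d below 0.012 m and z of sink_25 in the frame of seat_d between -0.001 and 0.007 m and angle between the x axis of sink_25 and the y axis of seat_d, either way round below 0.2 rad and horizontal distance between sink_38 and seat_c below 0.012 m and z of sink_38 in the frame of seat_c between -0.001 and 0.007 m and angle between the x axis of sink_38 and the y axis of seat_c, either way round below 0.2 rad and horizontal distance between sink_51 and seat_b below 0.012 m and z of sink_51 in the frame of seat_b between -0.001 and 0.007 m and angle between the x axis of sink_51 and the y axis of seat_b, either way round below 0.2 rad and horizontal distance between sink_64 and seat_a below 0.012 m and z of sink_64 in the frame of seat_a between -0.001 and 0.007 m and angle between the x axis of sink_64 and the y axis of seat_a, either way round below 0.2 rad))); the robot touches nothing.
It fails at once if the dispenser bottle is moved by more than 20 mm or tipped (distance of bottle from where it was at the start of the episode above 0.02 m or angle between bottle's own z axis and vertical above 0.35 rad).
It also fails if it takes over 96 s, if anything falls off the work surface, if the arm or the gripper's body presses on something with over 40 N, if the wrist force passes 120 N, or if a joint passes its speed limit or range.

ROBOT

A 6-joint arm with a two-finger parallel gripper is mounted at the origin on the work surface. World frame = base frame: x ahead of the robot, y to its left, z up, the work surface at z = 0. Lengths are in mm, angles in rad, forces in N, time in s.
With the tool pointing down it reaches from about 350 to 850 mm from the base axis. Payload 8.1 kg.
Tool frame: the origin (TCP) lies midway between the tips of the shut fingers; the grasp point (between the pads) lies 19 mm behind it; x points along the fingers, y is the direction in which the jaws open and shut, and the axes are right-handed (so a half turn about x gives the same grasp; the last joint's range is limited). The gripper opens to 85 mm and grips with 20 to 120 N. Pads are 22 mm wide; open, the fingers measure 114 mm over their backs; the gripper's body (76 mm by 85 mm) begins 54 mm behind the grasp point. The pads swing forward as they close: fully open they stand 13 mm farther back than shut.
Start: joints at [1.096, 0.13, 1.488, -0, 1.523, -0.085], TCP at [227.981, 555.004, 204.192] pointing down, gripper open.
Joint ranges: [-2.96, 2.96], [-0.89, 2.26], [0.02, 2.5], [-1.34, 4.48], [0, 2.73], [-2.66, 2.66]. Speed limits (rad/s): [2.39, 2.39, 2.79, 3.14, 3.14, 3.14].

INTERFACE

Orientations are given as [roll, pitch, yaw] about the fixed x, y, z axes, in that order (R = Rz(yaw) Ry(pitch) Rx(roll)).
In Python, from bench import readout, read_camera, env, spotter gives the robot as it stands.
- The arm moves only by the tool play_rows, never from a script. Its argument "moves" is a list that holds one entry, the list of rows, each a list of 6 numbers: the shift along the world's x, y, z in mm, then the turn, a rotation vector about the world's x, y, z in degrees. A call has 1 to 8 rows; each row is the pose to reach, as a shift and turn from the pose measured when the call began; what a row does not reach only later rows make up. A row lasts 1/8 s, in which the tool goes at most 62.5 mm and 10.7 degrees, less where a joint would pass 70% of its speed; a pose out of reach is approached as far as the arm can. A call with a gripper value outside its range is refused whole. "jaw" is the closure, from 0 (fully open) to 1 (shut), set as the call begins (left out, the last holds). The fingers move at their own pace and stop on an object; "grip_force" is the grip in N (left out, the last holds). Time passes only in rows, so rows that repeat a pose let the fingers close. It gives the time, the measured TCP pose, the force and the opening at its end, in the units of the state.
- readout.state(): the state, without advancing time (a new reading comes with each control period).
- read_camera(name): name is "side" or "top"; returns a dict with "img" (480x640x3 uint8, blue, green, red), "intrinsics" (3x3 intrinsics, pixels), "view" (4x4, takes a point from world to camera coordinates). Camera axes: x right, y up, looking along -z (the intrinsics and any distortion apply to the point x, -y, -z); pixel columns grow to the right and rows downward; lengths in mm; the calibration is good to about 2 mm. A picture is of the moment at which its call begins. There is no depth.
- env.hand_in(): hands the job in, once; it reports no verdict.
Trained networks look in a picture, given as the dict that the camera call returned (one of the last four; its "shot" number tells which), for a name from the list of things; names that differ only in an ending like _2 or _b are one class to them, and where a whole thing is asked for, a point or a joint stands for the part that bears it (a point fixed in the world has none). Each returns a list of dicts, best first, with "p" (0 to 1); they miss things now and then, are a little off and sometimes report something else, mostly with a low value. They report only what shows in the picture. A call takes as long as a camera call. They do not tell look-alikes from the thing itself.
- spotter.find_in(target, picture): "point" ([column, row] in pixels, amid what is visible of it).
- spotter.cut_out(target, picture): "region" (480x640 bool, what is visible of it) and "point" ([column, row] in pixels, amid what is visible of it).
The state is a dict: "time_s": time; "joints": joint angles; "joint_velocities": joint speeds; "tau": joint torques, N m; "tcp_pos": TCP position; "ee_rot": TCP orientation; "force": force on the tool from outside, world axes, zero at the start; "moment": the same for the moment, N m; "opening": finger opening in mm.
Only numpy, scipy, OpenCV 4.12 (cv2) and the standard library are available. Lean on these libraries where they do the work, as an engineer would, in place of code of your own. Each camera call takes 0.05 s, during which the arm holds its last target.

## Working session

There is one attempt and no reset: what is moved stays moved. The work goes in short steps, Python scripts to look and compute and a tool call to move; the robot and the scene stay as the last step left them, time stands still between calls to the robot, and variables do not carry over. Pictures are saved under pics/ and viewed, and the job is handed in when it is done.

Besides the shell and the picture viewer there is one more tool, called after "Request:" by a JSON object that holds its "api" and its "payload". play_rows: Moves the arm, as the interface text tells. Its arguments: {"type":"object","properties":{"moves":{"type":"array","items":{"type":"array","items":{"type":"array","items":{"type":"number"}}}},"jaw":{"type":"number"},"grip_force":{"type":"number"}},"required":["moves"]}

```bash
ls; mkdir -p pics
python3 - <<'E'
from bench import readout, read_camera, env, spotter
import cv2, numpy as np
print(readout.state())
for n in ("top","side"):
    d=read_camera(n); cv2.imwrite(f"pics/{n}0.png",d["img"]); print(n,d["intrinsics"].tolist() if hasattr(d["intrinsics"],'tolist') else d["intrinsics"],np.round(d["view"],4).tolist(),[k for k in d])
    for t in ("sink_25","sink_38","sink_51","sink_64","seat_a","gauge","bottle"):
        print(t,[(np.round(r["point"]).tolist(),round(r["p"],2)) for r in spotter.find_in(t,d)])
E
```

```text
pics
{'time_s': 0.0, 'joints': array([ 1.09554924e+00,  1.31178995e-01,  1.48931684e+00,  3.21457354e-07,
        1.52299528e+00, -8.53721021e-02]), 'joint_velocities': array([ 1.96576873e-03, -7.96812187e-04,  5.28783213e-04,  7.62560949e-05,
        3.91938220e-04,  3.13413216e-04]), 'tau': array([-1.58286326e-03, -5.69399607e+01, -5.00541544e+01, -5.22487899e-04,
        1.51164655e-02,  7.28510508e-05]), 'tcp_pos': array([227.72390567, 554.43791595, 203.11321013]), 'ee_rot': array([-1.65633754,  1.56889786, -2.04621255]), 'force': array([ 0.23576686, -1.2268369 , -0.6717955 ]), 'moment': array([ 0.01104797,  0.03315889, -0.00835057]), 'opening': 85.11897983947935}
top [[444.2578851491323, 0.0, 320.32777574753516], [0.0, 444.2578851491323, 242.02962615917468], [0.0, 0.0, 1.0]] [[0.0072, -0.9999, -0.011, 18.5448], [0.9989, 0.0067, 0.0472, -493.3914], [-0.0471, -0.0114, 0.9988, -954.8616], [0.0, 0.0, 0.0, 1.0]] ['img', 'intrinsics', 'view', 'shot']
sink_25 [([280.0, 273.0], 0.95), ([427.0, 327.0], 0.94), ([391.0, 278.0], 0.92), ([172.0, 244.0], 0.88), ([514.0, 256.0], 0.84), ([380.0
[... 1008 characters left out ...]
), ([470.0, 360.0], 0.72), ([271.0, 249.0], 0.61), ([226.0, 201.0], 0.58)]
sink_38 [([304.0, 312.0], 0.96), ([345.0, 296.0], 0.84), ([328.0, 341.0], 0.77), ([470.0, 360.0], 0.72), ([271.0, 249.0], 0.61), ([226.0, 201.0], 0.58)]
sink_51 [([304.0, 312.0], 0.96), ([345.0, 296.0], 0.84), ([328.0, 341.0], 0.77), ([470.0, 360.0], 0.72), ([271.0, 249.0], 0.61), ([226.0, 201.0], 0.58)]
sink_64 [([304.0, 312.0], 0.96), ([345.0, 296.0], 0.84), ([328.0, 341.0], 0.77), ([470.0, 360.0], 0.72), ([271.0, 249.0], 0.61), ([226.0, 201.0], 0.58)]
seat_a [([389.0, 250.0], 0.87), ([312.0, 211.0], 0.82), ([367.0, 238.0], 0.72)]
gauge [([288.0, 190.0], 0.93), ([337.0, 222.0], 0.53)]
bottle [([300.0, 264.0], 0.74)]
```

View pics/top0.png

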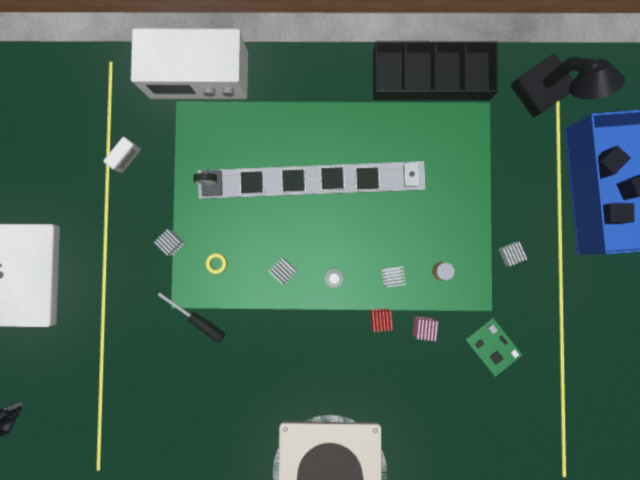

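View pics/side0.png

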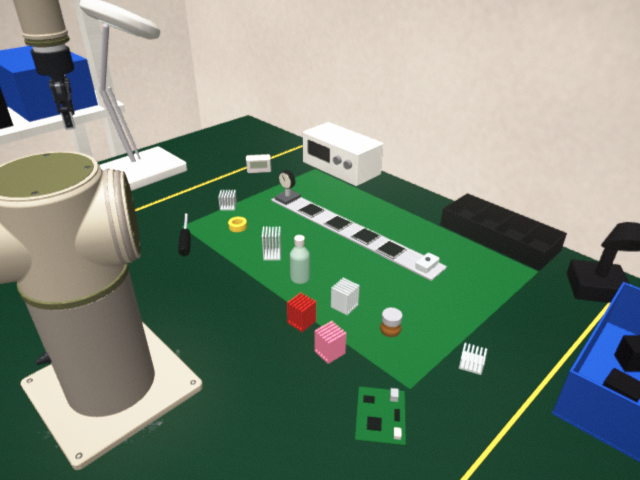

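The four silver sinks are at top pixels (169,243), (282,271), (394,277) and (513,254). The red (382,320) and pink (426,328) ones are the look-alikes, and the round jar at (443,271) is not a sink. The gauge is at the left end of the rail (207,183). Next I'll enlarge the crops and fit poses and heights.

```bash
cat > h.py <<'E'
from bench import readout, read_camera, env, spotter
import cv2, numpy as np
from scipy.optimize import minimize
def proj(P,d):
    P=np.atleast_2d(P); V=np.array(d["view"]); c=P@V[:3,:3].T+V[:3,3]
    K=np.array(d["intrinsics"]); q=np.c_[c[:,0],-c[:,1],-c[:,2]]@K.T
    return q[:,:2]/q[:,2:]
def unproj(px,d,z):
    V=np.array(d["view"]);K=np.array(d["intrinsics"])
    r=np.linalg.inv(K)@np.array([px[0],px[1],1.]); r=np.array([r[0],-r[1],-r[2]])
    R=V[:3,:3]; o=-R.T@V[:3,3]; w=R.T@r
    return o+w*(z-o[2])/w[2]
def box(x,y,yaw,h,z0=0,L=40,W=38):
    c,s=np.cos(yaw),np.sin(yaw)
    return np.array([[x+c*a-s*b,y+s*a+c*b,z] for z in(z0,z0+h) for a,b in((-L/2,-W/2),(L/2,-W/2),(L/2,W/2),(-L/2,W/2))])
def sil(P,d,S=8,off=(0,0),size=(80,80)):
    q=(proj(P,d)-np.array(off)+0.5)*S
    m=np.zeros((size[1]*S,size[0]*S),np.uint8)
    cv2.fillConvexPoly(m,cv2.convexHull(np.round(q).astype(np.int32)),255)
    return cv2.resize(m,size,interpolation=cv2.INTER_AREA)/255.
E
python3 - <<'E'
from h import *
t=read_camera("top"); s=read_camera("side")
import pickle
pickle.dump((t,s),open("shot0.pkl","wb"))
def crop(d,p,n=30,k=10): 
    x,y=p; return cv2.resize(d["img"][y-n:y+n,x-n:x+n],None,fx=200/n/2,fy=200/n/2,interpolation=cv2.INTER_NEAREST)
a=np.hstack([crop(t,p) for p in((169,243),(282,271),(394,277),(513,254))])
b=np.hstack([crop(s,p,) for p in((228,200),(271,243),(345,296),(473,358))])
cv2.imwrite("pics/crops.png",np.vstack([a,b]))
cv2.imwrite("pics/rail.png",cv2.resize(t["img"][150:210,190:440],None,fx=3.2,fy=3.2,interpolation=cv2.INTER_CUBIC))
rt=spotter.cut_out("sink_51",t); rs=spotter.cut_out("sink_51",s); rseat=spotter.cut_out("seat_a",t)+[]
rb=spotter.cut_out("bottle",t)[:1]; rbs=spotter.cut_out("bottle",s)[:1]; rg=spotter.cut_out("gauge",t)[:1]
pickle.dump((rt,rs,rseat,rb,rbs,rg),open("reg0.pkl","wb"))
for n,R in zip(("rt","rs","seat","b","bs","g"),(rt,rs,rseat,rb,rbs,rg)):
    for r in R: print(n,np.round(r["point"]),round(r["p"],2),r["region"].sum())
E
```

```text
rt [284. 273.] 0.94 385
rt [381. 322.] 0.82 405
rt [171. 245.] 0.79 457
rt [396. 280.] 0.78 432
rt [513. 255.] 0.6 414
rt [428. 326.] 0.56 485
rs [332. 341.] 0.96 927
rs [346. 298.] 0.89 794
rs [271. 245.] 0.81 560
rs [227. 201.] 0.78 301
rs [468. 362.] 0.71 404
rs [305. 313.] 0.7 817
seat [332. 177.] 0.95 560
seat [292. 179.] 0.94 551
seat [367. 176.] 0.94 575
seat [255. 183.] 0.78 517
b [330. 278.] 0.87 336
g [205. 182.] 0.86 645
```

View pics/crops.png

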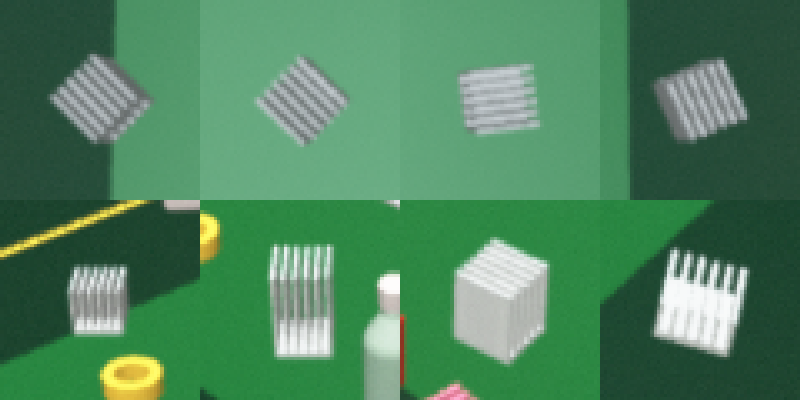

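View pics/rail.png

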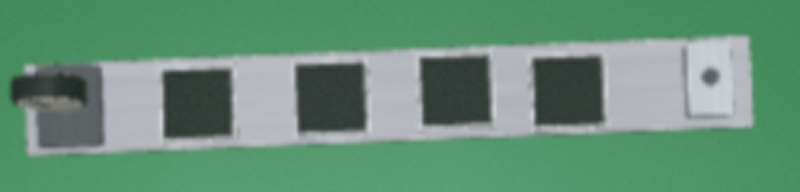

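```bash
cat >> h.py <<'E'
def mask(d,p,n=32):
    x,y=int(round(p[0]))-n,int(round(p[1]))-n
    c=cv2.cvtColor(cv2.resize(d["img"][y:y+2*n,x:x+2*n],None,fx=1,fy=1),cv2.COLOR_BGR2HSV)
    m=((c[...,1]<75)&(c[...,2]>60)).astype(np.uint8)
    m=cv2.morphologyEx(m,cv2.MORPH_CLOSE,np.ones((5,5),np.uint8))
    k,l,st,ce=cv2.connectedComponentsWithStats(m)
    i=min(range(1,k),key=lambda i:np.hypot(*(ce[i]-n))-0.02*st[i,4])
    return (l==i).astype(float),(x,y)
def fit(views,x0,h,z0=0,n=32):
    ms=[mask(d,p,n)+(d,) for d,p in views]
    def cost(v):
        return sum(np.abs(sil(box(v[0],v[1],v[2],h,z0),d,off=o,size=m.shape[::-1])-m).sum()/m.sum() for m,o,d in ms)
    best=None
    for yaw in np.deg2rad(np.arange(0,90,15)) if len(x0)<3 else [x0[2]]:
        r=minimize(cost,[x0[0],x0[1],yaw],method="Nelder-Mead",options=dict(initial_simplex=[[x0[0]+a,x0[1]+b,yaw+c] for a,b,c in((0,0,0),(8,0,.1),(0,8,-.1),(-5,-5,.15))],maxiter=120))
        if best is None or r.fun<best.fun: best=r
    return best,ms
E
cat > f.py <<'E'
from h import *
import pickle
t,s=pickle.load(open("shot0.pkl","rb"))
for nm,pt,ps in(("A",(169,243),(228,200)),("B",(282,271),(271,245)),("C",(394,277),(345,296)),("D",(513,254),(473,358))):
    for h in (25,38,51,64):
        x0=unproj(pt,t,h/2)[:2]
        b,ms=fit([(t,pt),(s,ps)],x0,h)
        print(nm,h,round(b.fun,3),np.round(b.x[:2],1),round(np.rad2deg(b.x[2]),1),[int(m[0].sum()) for m in ms])
E
time python3 f.py
```

```text
A 25 0.503 [493.6 352.6] 46.6 [518, 361]
A 38 0.233 [491.2 349.5] 45.4 [518, 361]
A 51 0.305 [490.3 346.3] 44.4 [518, 361]
A 64 0.63 [489.3 343.8] 44.2 [518, 361]
B 25 0.718 [433.4 103. ] 47.1 [436, 613]
B 38 0.557 [432.4 102. ] 48.6 [436, 613]
B 51 0.385 [432.1 101.4] 48.0 [436, 613]
B 64 0.225 [431.9 100.5] 46.7 [436, 613]
C 25 0.646 [ 421.3 -133.5] 7.8 [446, 815]
C 38 0.4 [ 422.4 -133.4] 98.3 [446, 815]
C 51 0.181 [ 422.5 -132.9] 96.6 [446, 815]
C 64 0.287 [ 421.9 -132.6] 98.3 [446, 815]
D 25 0.256 [ 472.8 -391.9] 26.6 [500, 683]
D 38 0.298 [ 471.8 -391.7] 26.0 [500, 683]
D 51 0.607 [ 472.5 -391.3] 25.6 [500, 683]
D 64 0.956 [ 473.2 -391.3] 113.7 [500, 683]
real	0m13.838s
user	0m14.014s
sys	0m0.349s
```

```bash
cat > ov.py <<'E'
from h import *
import pickle
t,s=pickle.load(open("shot0.pkl","rb"))
E_=[(0,1),(1,2),(2,3),(3,0),(4,5),(5,6),(6,7),(7,4),(0,4),(1,5),(2,6),(3,7)]
rows=[]
P={"A":(491.2,349.5,45.4,38,(169,243),(228,200)),"B":(431.9,100.5,46.7,64,(282,271),(271,245)),"C":(422.5,-132.9,96.6,51,(394,277),(345,296)),"D":(472.8,-391.9,26.6,25,(513,254),(473,358))}
for i,d in enumerate((t,s)):
    r=[]
    for k,v in P.items():
        p=v[4+i];n=24;S=8.3
        o=np.array(p)-n
        im=cv2.resize(d["img"][o[1]:o[1]+2*n,o[0]:o[0]+2*n],(200,200),interpolation=cv2.INTER_CUBIC)
        im2=im.copy()
        q=(proj(box(v[0],v[1],np.deg2rad(v[2]),v[3]),d)-o+.5)*200/2/n
        for a,b in E_: cv2.line(im2,tuple(int(z) for z in q[a]),tuple(int(z) for z in q[b]),(0,0,255) if b>3 else (255,0,0),1)
        a,b=(q[4]+q[7])/2,(q[5]+q[6])/2
        cv2.line(im2,tuple(int(z) for z in a),tuple(int(z) for z in b),(0,255,255),1)
        r.append(np.vstack([im,im2][i*0:]) if 0 else im2); 
        r[-1]=im2 
        if i==0: r[-1]=np.vstack([im,im2])
    rows.append(np.hstack(r))
cv2.imwrite("pics/ov.png",np.vstack(rows))
E
python3 ov.py
```

```text
(no output)
```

View pics/ov.png

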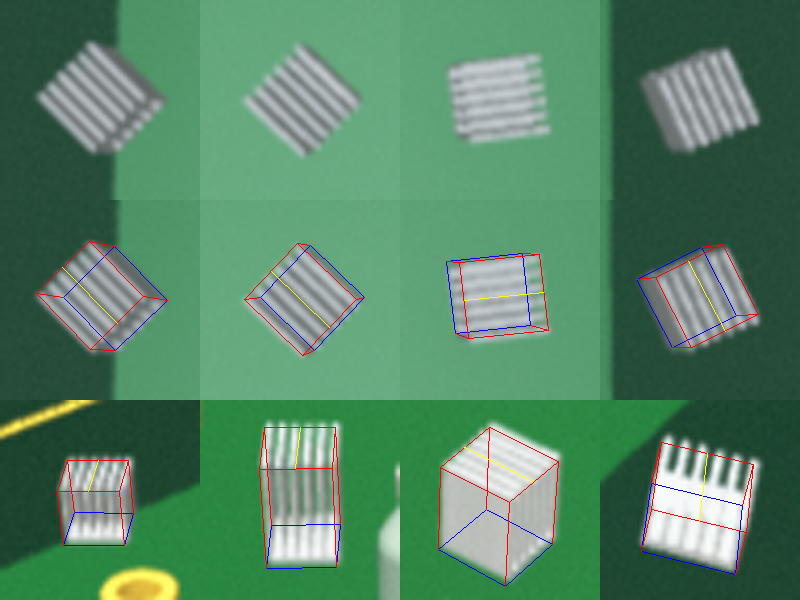

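All fits hold: A=sink_38, B=sink_64, C=sink_51 and D=sink_25, and the yellow fin lines match. Next I'll measure the seats and the bottle.

```bash
cat > seats.py <<'E'
from h import *
import pickle
t,s=pickle.load(open("shot0.pkl","rb"))
g=cv2.cvtColor(t["img"],cv2.COLOR_BGR2GRAY)
# subpixel: dark blobs on rail
out=[]
for c,r in((251,182),(293,181),(333,178),(367,178)):
    n=19; cr=g[r-n:r+n,c-n:c+n].astype(np.uint8); S=8
    up=cv2.resize(cr,None,fx=S,fy=S,interpolation=cv2.INTER_CUBIC)
    m=(up<95).astype(np.uint8); k,l,st,ce=cv2.connectedComponentsWithStats(m)
    i=l[n*S,n*S]; ys,xs=np.nonzero(l==i)
    rect=cv2.minAreaRect(np.c_[xs,ys].astype(np.float32))
    px=(ce[i]+.5)/S-.5+[c-n,r-n]
    out.append(unproj(px,t,9)); print(px,rect[1],rect[2],st[i,4]/S/S,out[-1])
out=np.array(out)[:,:2]
print(np.diff(out,axis=0),np.linalg.norm(np.diff(out,axis=0),axis=1))
d=out[0]-out[-1]; print("row yaw",np.rad2deg(np.arctan2(d[1],d[0])))
# side check
for o in out: print(proj([*o,9],s))
im=cv2.resize(s["img"][170:290,260:460],None,fx=4,fy=4,interpolation=cv2.INTER_CUBIC)
for o in out:
    q=(proj([*o,9],s)[0]-[260,170]+.5)*4; cv2.circle(im,tuple(int(v) for v in q),4,(0,0,255),1)
    q=proj(np.c_[box(*o,np.arctan2(d[1],d[0]),3,6,48.4,48.4)[4:]],s)
    cv2.polylines(im,[np.int32((q-[260,170]+.5)*4)],True,(0,0,255),1)
cv2.imwrite("pics/seats_side.png",im)
print("gauge",unproj((211,184),t,10)); 
b=unproj((330,278),t,105); print("bottle",b, unproj((333.5,278.5),t,105),unproj((300,238),s,105))
print("jar",unproj((443,271),t,40))
E
python3 seats.py
```

```text
[251.21260074 181.88979823] (164.38314819335938, 165.90835571289062) 89.02897644042969 414.890625 [624.80636585 175.00750372   9.        ]
[292.91315381 180.05787159] (164.06881713867188, 166.26707458496094) 87.70938873291016 415.234375 [629.33896355  83.24620056   9.        ]
[331.89099942 177.83400811] (165.76454162597656, 166.2877655029297) 87.27368927001953 415.359375 [634.7011262   -2.37657105   9.        ]
[367.12117986 177.9904403 ] (164.41162109375, 167.50277709960938) 88.00211334228516 418.21875 [634.74777596 -79.66911936   9.        ]
[[ 4.53259770e+00 -9.17613032e+01]
 [ 5.36216265e+00 -8.56227716e+01]
 [ 4.66497627e-02 -7.72925483e+01]] [91.87317998 85.79051117 77.29256238]
row yaw 92.23543011707761
[[310.06380255 209.98463814]]
[[337.10941763 223.06254268]]
[[364.71201904 236.07393394]]
[[390.20656189 249.55012775]]
gauge [619.48854666 263.36682865  10.        ]
bottle [418.48253103   1.46870494 105.        ] [417.55839464  -5.38688097 105.        ] [422.12039687  -7.92600367 105.        ]
jar [ 432.75747375 -236.31949108   40.        ]
```

View pics/seats_side.png

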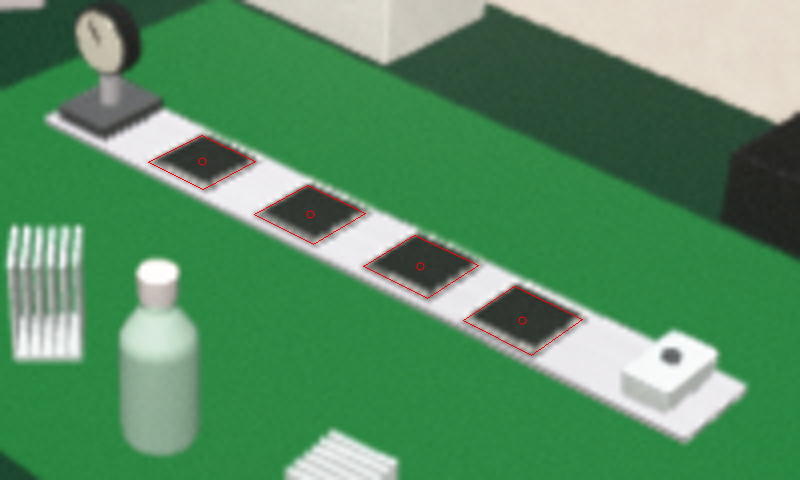

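```bash
cat > go.py <<'E'
import sys
from h import *
from scipy.spatial.transform import Rotation as R
def plan(x,y,z,finyaw):
    s=readout.state(); p=s["tcp_pos"]
    M=R.from_euler("xyz",s["ee_rot"])
    Y=M.as_matrix(); jy=np.arctan2(Y[1,1],Y[0,1])
    tgt=np.deg2rad(finyaw)+np.pi/2
    j1=s["joints"][0]; j6=s["joints"][5]
    best=[]
    for k in(-3,-2,-1,0,1,2,3):
        a=tgt+k*np.pi; d=a-jy
        dj1=np.arctan2(y,x)-j1
        # tool x down: +j6 turns yaw by -1
        n6=j6-(d-dj1)
        best.append((abs(n6),d,n6))
    _,d,n6=min(best)
    yd=jy+d; yv=np.array([np.cos(yd),np.sin(yd),0]); xv=np.array([0,0,-1.]); T=np.c_[xv,yv,np.cross(xv,yv)]
    rv=(R.from_matrix(T)*M.inv())
    # keep turning direction d: decompose
    print("t",round(s["time_s"],2),"tcp",np.round(p,1),"jawyaw",round(np.rad2deg(jy),1),"open",round(s["opening"],1),"F",np.round(s["force"],1),"j",np.round(s["joints"],2))
    print("shift",np.round([x-p[0],y-p[1],z-p[2]],1),"rotvec",np.round(np.rad2deg(rv.as_rotvec()),2),"dyaw",round(np.rad2deg(d),1),"j6 will be",round(n6,2),"toolx",np.round(Y[:,0],4))
if __name__=="__main__": plan(*[float(v) for v in sys.argv[1:5]])
E
python3 go.py 491 349.5 120 45.4
python3 - <<'E'
from h import *
import pickle
t,s=pickle.load(open("shot0.pkl","rb"))
g=cv2.cvtColor(s["img"],cv2.COLOR_BGR2GRAY)
for c,r in((310,210),(338,222),(365,236),(391,249)):
    n=17;S=8; up=cv2.resize(g[r-n:r+n,c-n:c+n],None,fx=S,fy=S,interpolation=cv2.INTER_CUBIC)
    m=(up<75).astype(np.uint8); k,l,st,ce=cv2.connectedComponentsWithStats(m); i=l[n*S,n*S]
    px=(ce[i]+.5)/S-.5+[c-n,r-n]; print(px,st[i,4]/64,unproj(px,s,9))
E
```

```text
t 1.2 tcp [228.  555.  204.2] jawyaw 67.7 open 85.4 F [1.3 0.5 0.1] j [ 1.1   0.13  1.49 -0.    1.52 -0.09]
shift [ 263.  -205.5  -84.2] rotvec [  -0.      0.   -112.27] dyaw -112.3 j6 will be 1.4 toolx [ 0.  0. -1.]
[310.9023939  209.12246201] 119.28125 [629.35883241 176.64677285   9.        ]
[337.73125889 222.24337463] 142.828125 [633.19464159  84.81289208   9.        ]
[365.47094888 235.1391129 ] 165.65625 [639.03780757  -0.97159682   9.        ]
[390.88019037 248.45475915] 185.703125 [639.28545122 -77.97951173   9.        ]
```

Request:
{"api": "play_rows", "payload": {"moves": [[[33,-26,0,0,0,-10],[66,-52,0,0,0,-20],[99,-78,0,0,0,-30],[132,-104,0,0,0,-40],[165,-130,-20,0,0,-50],[198,-156,-40,0,0,-60],[231,-182,-60,0,0,-70],[263,-205,-84,0,0,-80]]], "jaw": 0.3, "grip_force": 40}}

```text
time_s: 2.2
tcp_pos: [492.4, 349.2, 120.1]
ee_rot: [2.327, 1.57, 0.535]
force: [0.8, 1.3, -0.3]
opening: 59.8
```

```bash
python3 go.py 491.2 349.5 5 45.4
```

```text
t 2.2 tcp [492.4 349.2 120.1] jawyaw -12.7 open 59.8 F [ 0.8  1.3 -0.3] j [0.53 0.19 1.58 0.   1.37 0.75]
shift [  -1.2    0.3 -115.1] rotvec [-2.000e-02  7.000e-02 -3.192e+01] dyaw -31.9 j6 will be 1.4 toolx [ 1.1e-03  6.0e-04 -1.0e+00]
```

Request:
{"api": "play_rows", "payload": {"moves": [[[-1,0,0,0,0,-10],[-1,0,0,0,0,-20],[-1,0,0,0,0,-30],[-1,0,-20,0,0,-32],[-1,0,-50,0,0,-32],[-1,0,-80,0,0,-32],[-1,0,-100,0,0,-32],[-1,0,-112,0,0,-32]]]}}

```text
time_s: 3.2
tcp_pos: [490.5, 348.7, 6.1]
ee_rot: [0.253, 1.57, -2.096]
force: [-0.4, 0.2, 0.2]
opening: 59.8
```

```bash
python3 go.py 491.2 349.5 8 45.4
python3 - <<'E'
from h import *
ims=[]
for n,p in(("top",(169,243)),("side",(228,195))):
    d=read_camera(n)["img"]; k=40; ims.append(cv2.resize(d[p[1]-k:p[1]+k,p[0]-k:p[0]+k],(400,400),interpolation=cv2.INTER_CUBIC))
cv2.imwrite("pics/gA.png",np.hstack(ims))
E
```

```text
t 3.2 tcp [490.5 348.7   6.1] jawyaw -44.6 open 59.8 F [-0.4  0.2  0.2] j [ 0.53  0.31  1.66 -0.    1.17  1.31]
shift [0.7 0.8 1.9] rotvec [ 0.06 -0.04  0.  ] dyaw 0.0 j6 will be 1.4 toolx [-6.0e-04 -1.1e-03 -1.0e+00]
```

View pics/gA.png

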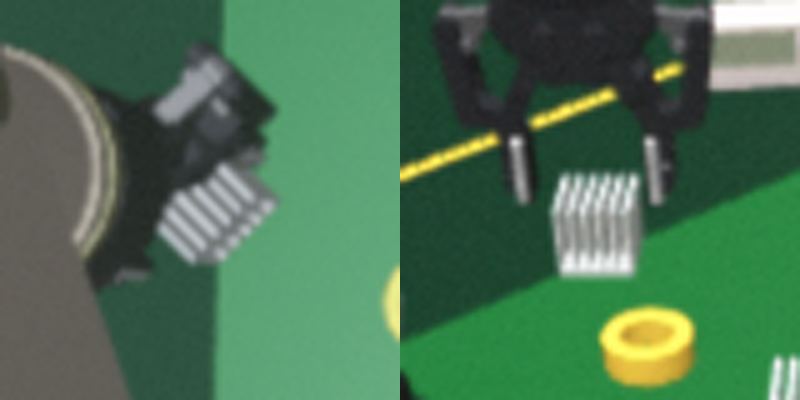

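```bash
cat > tip.py <<'E'
import sys
from h import *
from scipy.spatial.transform import Rotation as R
def show(name,k=40,dz=(0,19,54+19)):
    s=readout.state(); p=s["tcp_pos"]; M=R.from_euler("xyz",s["ee_rot"]).as_matrix()
    ims=[]
    for n in("top","side"):
        d=read_camera(n); c=np.round(proj(p+[0,0,20],d)[0]).astype(int); c=np.clip(c,k,[640-k,480-k]); o=c-k
        im=cv2.resize(d["img"][o[1]:o[1]+2*k,o[0]:o[0]+2*k],(400,400),interpolation=cv2.INTER_CUBIC)
        for z,col in zip(dz,((0,0,255),(0,255,255),(255,0,255))):
            h=s["opening"]/2
            q=(proj(np.array([p-M[:,0]*z+M[:,1]*a for a in(-h,0,h)]),d)-o+.5)*200/k
            for a in q: cv2.drawMarker(im,tuple(int(v) for v in a),col,cv2.MARKER_CROSS,9,1)
        ims.append(im)
    cv2.imwrite(f"pics/{name}.png",np.hstack(ims)); print(p,s["time_s"],s["joint_velocities"])
if __name__=="__main__": show(sys.argv[1],int(sys.argv[2]) if len(sys.argv)>2 else 40)
E
python3 tip.py gA2 50
```

```text
[490.44497487 348.5873533    6.44460798] 3.3 [ 1.77417072e-03 -2.78028462e-02 -2.62805583e-02 -3.91335336e-05
  2.04847414e-02  3.40981143e-03]
```

View pics/gA2.png

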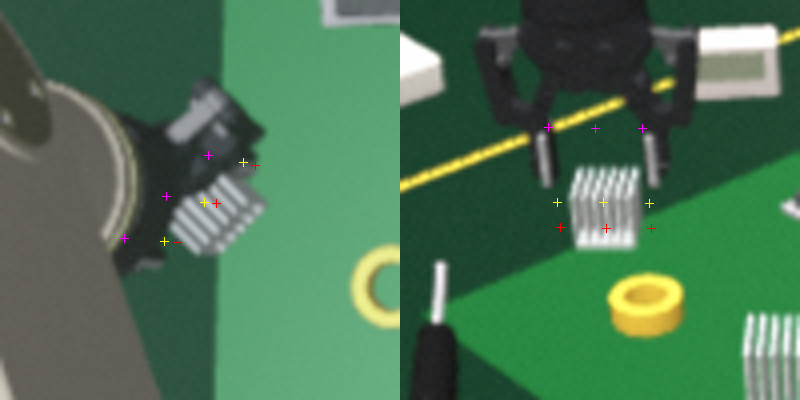

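Run:
```python
from h import *
for n in("top","side"):
    d=read_camera(n); im=d["img"].copy(); print(n,proj([[0,0,0],[0,0,30],[350,300,0]],d))
    q=proj(np.array([[0,0,0]]),d)[0]
    cv2.drawMarker(im,tuple(int(v) for v in q),(0,0,255),cv2.MARKER_CROSS,12,2)
    s=readout.state(); 
    q=proj(s["tcp_pos"],d)[0];cv2.drawMarker(im,tuple(int(v) for v in q),(0,0,255),cv2.MARKER_CROSS,8,1)
    cv2.imwrite(f"pics/full_{n}.png",im)
```

```text
top [[328.95592326 471.58440352]
 [329.07660048 478.34137204]
 [193.21302218 306.64988346]]
side [[111.70107087 386.2274198 ]
 [107.59774356 373.99945229]
 [191.65667216 234.51031851]]
```

View pics/full_top.png

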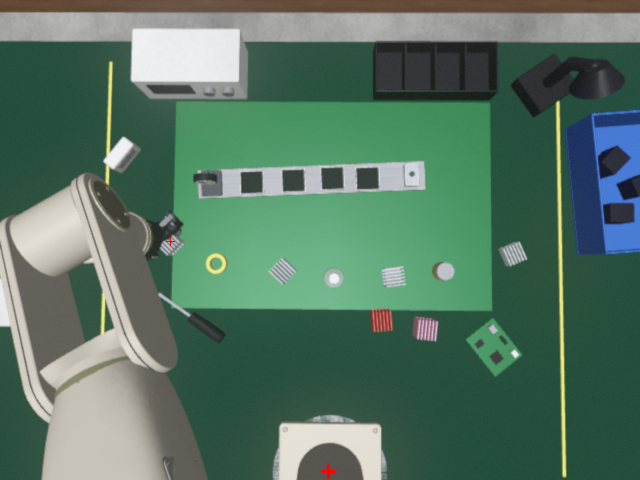

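View pics/full_side.png

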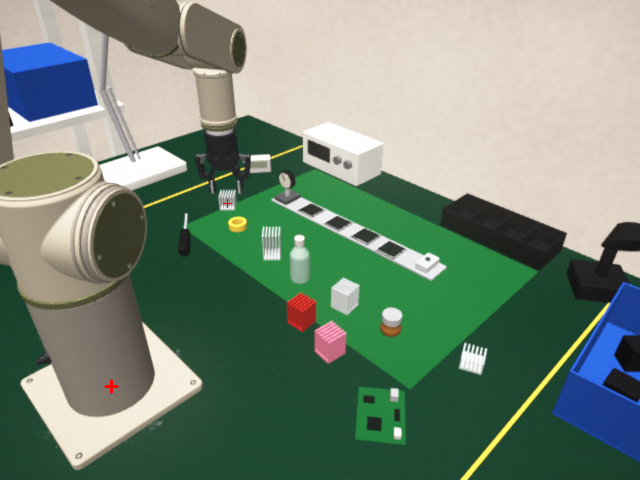

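Run:
```python
from h import *
ims=[]
for n,p in(("top",(172,236)),("side",(228,188))):
    d=read_camera(n); k=25;o=np.array(p)-k; im=cv2.resize(d["img"][o[1]:o[1]+2*k,o[0]:o[0]+2*k],(400,400),interpolation=cv2.INTER_CUBIC)
    im=cv2.convertScaleAbs(im,alpha=1.6,beta=10)
    for g in range(0,50,10):
        cv2.putText(im,str(o[0]+g),(g*8,10),0,.35,(0,255,255),1); cv2.putText(im,str(o[1]+g),(0,g*8+4),0,.35,(0,255,255),1)
    ims.append(im)
cv2.imwrite("pics/gA3.png",np.hstack(ims))
```

```text
(no output)
```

View pics/gA3.png

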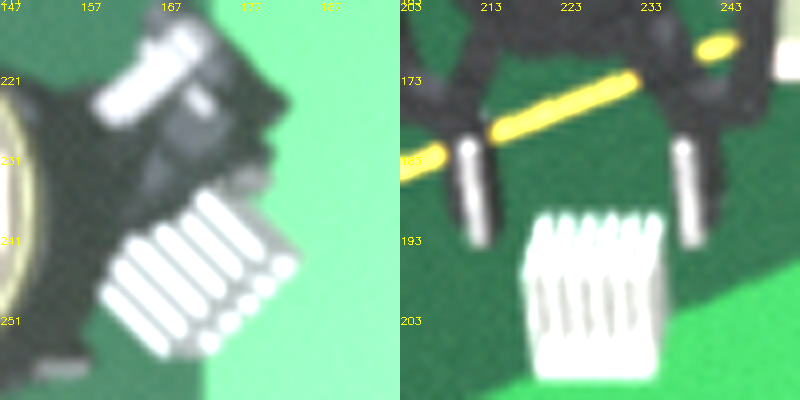

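Run:
```python
from h import *
t=read_camera("top");s=read_camera("side")
from scipy.optimize import least_squares
for a,b in(((180,233),(239.5,193.6)),((155,257),(212.8,193.6))):
    r=least_squares(lambda P:np.r_[proj(P,t)[0]-a,proj(P,s)[0]-b],[490,350,20.]); print(r.x,r.fun)
print(readout.state()["tcp_pos"])
```

```text
[509.54626626 317.56118466  44.1513251 ] [ 0.28534754 -0.33526807 -0.53352338 -0.04690695]
[459.88556746 368.62574411  43.2314561 ] [ 0.79961452 -0.97942734 -1.53465801 -0.20243797]
[491.94495598 349.50677252   8.98167386]
```

Run:
```python
from h import *
import pickle
t,s=pickle.load(open("shot0.pkl","rb"))
for z in(204,217,245): print(z,proj([228,555,z],s))
im=cv2.resize(s["img"][40:150,20:110],None,fx=5,fy=5,interpolation=cv2.INTER_CUBIC)
for z,c in((217,(0,0,255)),(245,(0,255,255))):
  for e in(-42,0,42):
    q=(proj([228+e*np.cos(1.18),555+e*np.sin(1.18),z],s)[0]-[20,40]+.5)*5; cv2.drawMarker(im,tuple(int(v) for v in q),c,0,12,1)
im2=cv2.convertScaleAbs(im,alpha=1.8,beta=10); cv2.imwrite("pics/st.png",np.hstack([im2]))
```

```text
204 [[ 74.32829381 138.12528081]]
217 [[ 72.84241264 132.84424905]]
245 [[ 69.57822067 121.24284931]]
```

View pics/st.png

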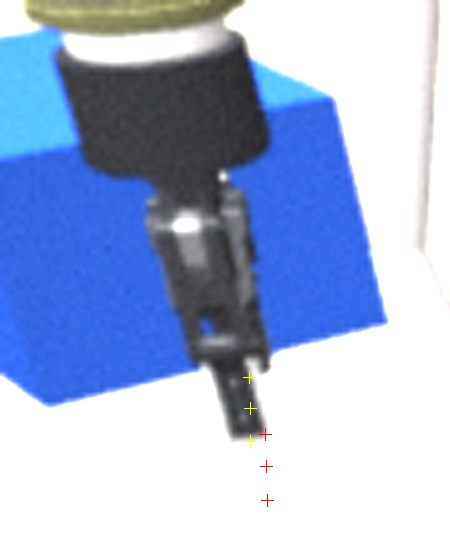

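The images show the finger tips at z≈44, about 28 mm higher than the reported TCP implies. The start picture shows the same offset. I'll go down in stages, watching the force and the pictures.

Request:
{"api": "play_rows", "payload": {"moves": [[[0,0,-6,0,0,0],[0,0,-12,0,0,0],[0,0,-17,0,0,0],[0,0,-17,0,0,0]]]}}

```text
time_s: 4.2
tcp_pos: [491.3, 349.1, -9.0]
ee_rot: [2.245, 1.57, -0.106]
force: [-0.7, 0.4, -0.3]
opening: 59.9
```

```bash
cat > z.py <<'E'
from h import *
import sys
ims=[];P=readout.state()["tcp_pos"]
for n in("top","side"):
    d=read_camera(n); p=np.round(proj(P+[0,0,40],d)[0]).astype(int); k=25;o=p-k; im=cv2.resize(d["img"][o[1]:o[1]+2*k,o[0]:o[0]+2*k],(400,400),interpolation=cv2.INTER_CUBIC)
    im=cv2.convertScaleAbs(im,alpha=1.6,beta=10)
    for g in range(0,50,10):
        cv2.putText(im,str(o[0]+g),(g*8,10),0,.35,(0,255,255),1); cv2.putText(im,str(o[1]+g),(0,g*8+4),0,.35,(0,255,255),1)
    ims.append(im)
cv2.imwrite(f"pics/{sys.argv[1]}.png",np.hstack(ims)); print(P,readout.state()["force"],readout.state()["opening"])
E
python3 z.py z1
```

```text
[491.29605176 349.084149    -9.02787084] [-0.0960185  -0.10984971 -0.58478576] 60.08609425992174
```

View pics/z1.png

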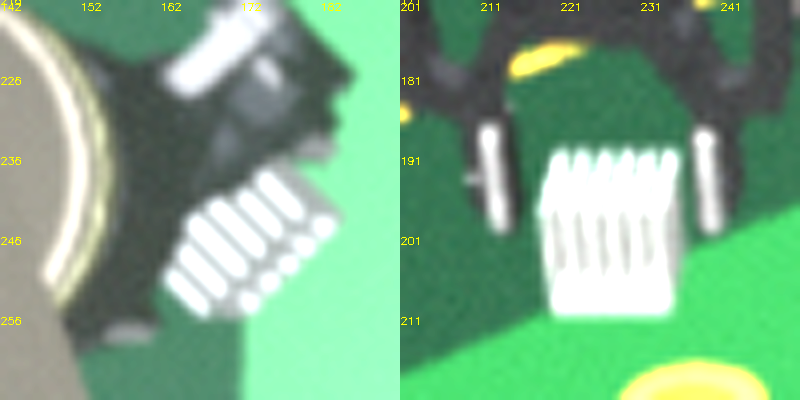

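Request:
{"api": "play_rows", "payload": {"moves": [[[0,0,-4,0,0,0],[0,0,-8,0,0,0],[0,0,-8,0,0,0]]]}}

```text
time_s: 4.68
tcp_pos: [491.4, 349.1, -16.8]
ee_rot: [2.334, 1.569, -0.016]
force: [-0.1, 0.2, -0.1]
opening: 59.7
```

Request:
{"api": "play_rows", "payload": {"moves": [[[0,0,0,0,0,0],[0,0,0,0,0,0],[0,0,0,0,0,0],[0,0,0,0,0,0]]], "jaw": 0.9, "grip_force": 40}}

```text
time_s: 5.18
tcp_pos: [491.5, 349.3, -16.7]
ee_rot: [2.48, 1.569, 0.13]
force: [-0.0, -0.4, 0.2]
opening: 37.6
```

```bash
python3 z.py z2
```

```text
[491.51715233 349.26266855 -16.68148621] [ 0.50777291 -0.61921198  1.11074896] 37.511089199433854
```

View pics/z2.png

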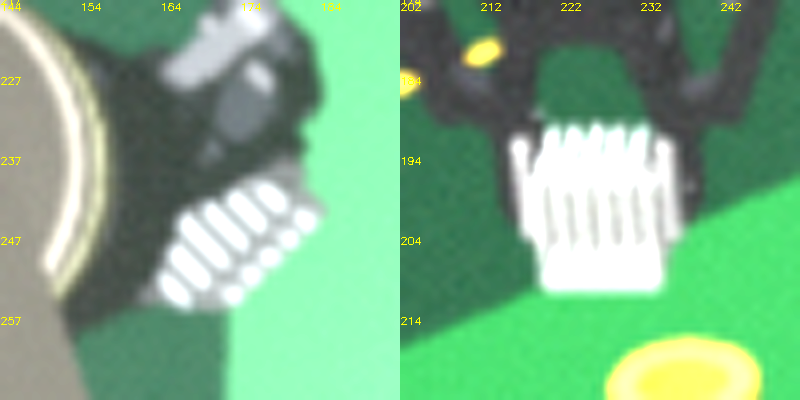

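Request:
{"api": "play_rows", "payload": {"moves": [[[0,0,30,0,0,0],[0,0,80,0,0,0],[14,-26,115,0,0,7],[39,-75,120,0,0,15],[64,-124,120,0,0,23],[90,-173,120,0,0,31],[115,-221,120,0,0,39],[140,-265,120,0,0,47]]]}}

```text
time_s: 6.28
tcp_pos: [631.9, 82.4, 103.0]
ee_rot: [2.788, 1.569, 1.262]
force: [0.3, 0.1, -0.2]
opening: 37.4
```

Request:
{"api": "play_rows", "payload": {"moves": [[[0,0,0,0,0,0],[0,0,0,0,0,0]]]}}

```text
time_s: 6.52
tcp_pos: [631.4, 82.3, 102.4]
ee_rot: [-2.705, 1.569, 2.051]
force: [0.5, 0.8, -0.5]
opening: 37.4
```

```bash
python3 go.py 631.3 84 -7 92.3; python3 tip.py p1 60
```

```text
t 6.53 tcp [631.4  82.3 102.4] jawyaw 2.5 open 37.4 F [ 0.5  0.8 -0.5] j [0.05 0.29 1.49 0.   1.36 0.01]
shift [-1.000e-01  1.700e+00 -1.094e+02] rotvec [-0.09 -0.05 -0.15] dyaw -0.2 j6 will be 0.09 toolx [-8.0e-04  1.5e-03 -1.0e+00]
[631.37555654  82.34785681 102.44900975] 6.525 [ 0.0284461  -0.00870831  0.00844142  0.0036697   0.0006248   0.00284534]
```

View pics/p1.png

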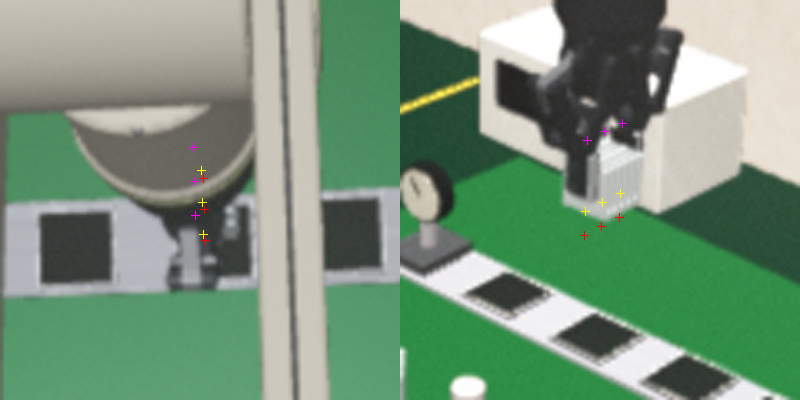

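Request:
{"api": "play_rows", "payload": {"moves": [[[0,1,-30,0,0,0],[0,2,-65,0,0,0],[0,2,-90,0,0,0],[0,2,-102,0,0,0],[0,2,-109,0,0,0],[0,2,-110,0,0,0],[0,2,-110,0,0,0]]]}}

```text
time_s: 7.5
tcp_pos: [632.1, 85.6, -6.1]
ee_rot: [2.413, 1.569, 0.887]
force: [0.0, -0.5, -0.6]
opening: 37.4
```

```bash
python3 go.py 631.3 84 -7 92.3; python3 z.py z3
```

```text
t 7.5 tcp [632.1  85.6  -6.1] jawyaw 2.6 open 37.4 F [ 0.  -0.5 -0.6] j [0.05 0.41 1.55 0.   1.17 0.01]
shift [-0.8 -1.6 -0.9] rotvec [-0.09  0.08 -0.28] dyaw -0.3 j6 will be 0.09 toolx [ 0.0013  0.0016 -1.    ]
[632.07855815  85.60504187  -6.14519599] [-0.3251765  -0.33215545 -1.76723076] 37.531286481608554
```

View pics/z3.png

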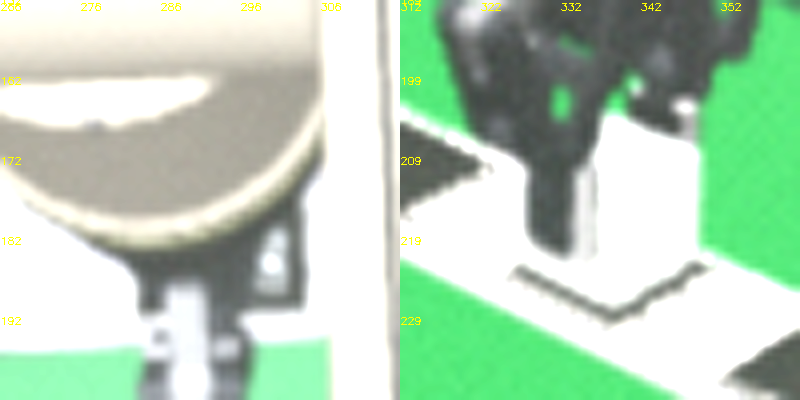

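Request:
{"api": "play_rows", "payload": {"moves": [[[0,-1,-1,0,0,0],[0,-1,-2,0,0,0],[0,-1,-2,0,0,0]]]}}

```text
time_s: 7.98
tcp_pos: [632.5, 84.4, -7.7]
ee_rot: [2.145, 1.568, 0.619]
force: [-0.0, -0.7, 2.4]
opening: 37.8
```

Request:
{"api": "play_rows", "payload": {"moves": [[[0,0,0,0,0,0],[0,0,0,0,0,0],[0,0,0,0,0,0],[0,0,20,0,0,0],[0,0,60,0,0,0],[0,0,110,0,0,0]]], "jaw": 0.3}}

```text
time_s: 8.72
tcp_pos: [631.8, 84.3, 103.8]
ee_rot: [2.607, 1.569, 1.081]
force: [0.7, 0.1, -0.0]
opening: 59.9
```

```bash
python3 go.py 431.9 100.5 100 46.7
python3 - <<'E'
from h import *
d=read_camera("side"); im=cv2.resize(d["img"][150:290,240:440],None,fx=4,fy=4,interpolation=cv2.INTER_CUBIC)
e=[(0,1),(1,2),(2,3),(3,0),(4,5),(5,6),(6,7),(7,4),(0,4),(1,5),(2,6),(3,7)]
q=(proj(box(631.3,84,np.deg2rad(92.3),38,9),d)-[240,150]+.5)*4
for a,b in e: cv2.line(im,tuple(int(v) for v in q[a]),tuple(int(v) for v in q[b]),(0,0,255),1)
cv2.imwrite("pics/pl1.png",im)
E
```

```text
t 8.72 tcp [631.8  84.3 103.8] jawyaw 2.6 open 59.9 F [ 0.7  0.1 -0. ] j [0.05 0.29 1.49 0.   1.36 0.01]
shift [-199.9   16.2   -3.8] rotvec [ -0.06   0.08 -45.86] dyaw -45.9 j6 will be 0.98 toolx [ 8.0e-04  1.5e-03 -1.0e+00]
```

View pics/pl1.png

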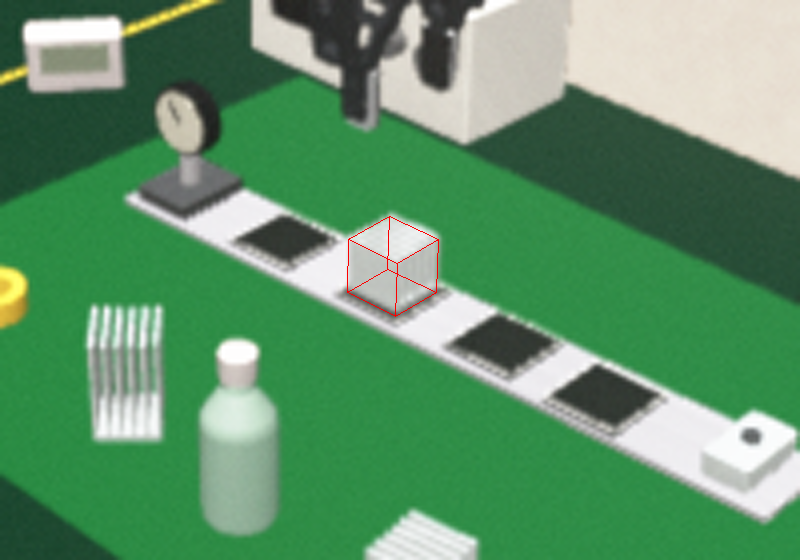

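Request:
{"api": "play_rows", "payload": {"moves": [[[-30,3,0,0,0,-8],[-70,6,0,0,0,-18],[-110,9,0,0,0,-28],[-150,12,0,0,0,-38],[-185,15,-5,0,0,-46],[-200,16,-20,0,0,-46],[-200,16,-30,0,0,-46],[-200,16,-30,0,0,-46]]]}}

```text
time_s: 9.78
tcp_pos: [437.0, 100.6, 83.6]
ee_rot: [1.688, 1.558, -0.641]
force: [1.3, -0.4, 0.4]
opening: 59.9
```

```bash
python3 go.py 431.9 100.5 -5 46.7
```

```text
t 9.78 tcp [437.  100.6  83.6] jawyaw -43.4 open 59.9 F [ 1.3 -0.4  0.4] j [ 0.12 -0.21  2.04 -0.01  1.3   0.88]
shift [ -5.1  -0.1 -88.6] rotvec [0.45 0.61 0.12] dyaw 0.1 j6 will be 0.99 toolx [ 0.0106 -0.0079 -0.9999]
```

Request:
{"api": "play_rows", "payload": {"moves": [[[-5,0,0,0.4,0.6,0],[-5,0,0,0.4,0.6,0],[-5,0,-15,0.4,0.6,0],[-5,0,-35,0.4,0.6,0],[-5,0,-45,0.4,0.6,0],[-5,0,-45,0.4,0.6,0]]]}}

```text
time_s: 10.52
tcp_pos: [431.0, 100.4, 37.4]
ee_rot: [-0.328, 1.568, -2.657]
force: [-0.3, -0.8, -0.2]
opening: 60.2
```

```bash
python3 go.py 431.9 100.5 -5 46.7; python3 z.py z4
```

```text
t 10.53 tcp [431.  100.4  37.4] jawyaw -43.4 open 60.2 F [-0.3 -0.8 -0.2] j [ 0.11 -0.15  2.08 -0.    1.21  0.87]
shift [  0.9   0.1 -42.4] rotvec [ 0.07 -0.14  0.12] dyaw 0.1 j6 will be 0.98 toolx [-0.0024 -0.0012 -1.    ]
[430.97144733 100.42610514  37.35597287] [ 0.23709473  0.2256812  -0.7073424 ] 59.576182871946166
```

View pics/z4.png

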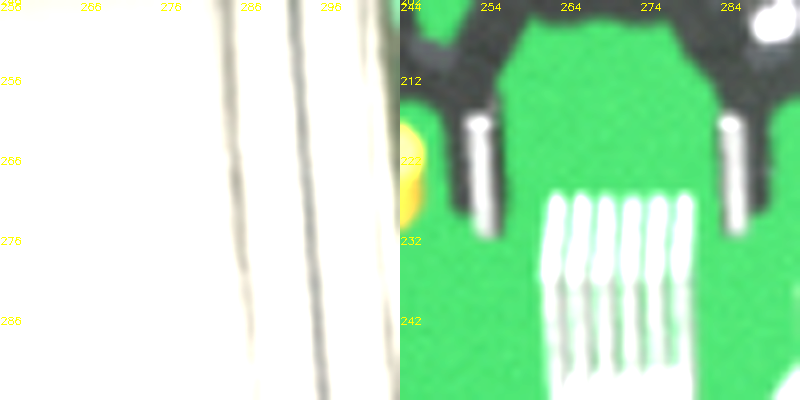

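Request:
{"api": "play_rows", "payload": {"moves": [[[1,0,-12,0,0,0],[1,0,-28,0,0,0],[1,0,-40,0,0,0],[1,0,-43,0,0,0],[1,0,-43,0,0,0]]]}}

```text
time_s: 11.25
tcp_pos: [433.0, 100.6, -4.5]
ee_rot: [0.271, 1.57, -2.058]
force: [-0.0, -0.4, 0.3]
opening: 59.9
```

Request:
{"api": "play_rows", "payload": {"moves": [[[0,0,0,0,0,0],[0,0,0,0,0,0],[0,0,0,0,0,0],[0,0,0,0,0,0]]], "jaw": 0.9}}

```text
time_s: 11.75
tcp_pos: [433.5, 100.6, -4.0]
ee_rot: [1.355, 1.57, -0.974]
force: [0.0, -0.3, 4.8]
opening: 37.6
```

```bash
python3 go.py 637 -78.8 110 92.3; python3 z.py z5
```

```text
t 11.75 tcp [433.5 100.6  -4. ] jawyaw -43.4 open 37.6 F [ 0.  -0.3  4.8] j [ 0.11 -0.08  2.1  -0.    1.12  0.87]
shift [ 203.5 -179.4  114. ] rotvec [3.000e-02 5.000e-02 4.572e+01] dyaw 45.7 j6 will be -0.16 toolx [ 6.e-04 -9.e-04 -1.e+00]
[433.54318306 100.64811055  -3.9514918 ] [ 1.13646636 -0.03531344  5.90344832] 37.46164281423997
```

View pics/z5.png

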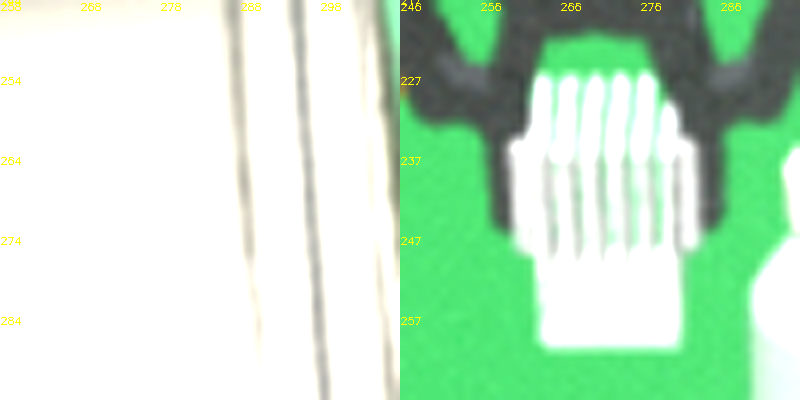

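Request:
{"api": "play_rows", "payload": {"moves": [[[0,0,30,0,0,0],[0,0,80,0,0,0],[20,0,115,0,0,6],[55,-25,125,0,0,13],[95,-60,125,0,0,21],[135,-100,125,0,0,29],[170,-140,125,0,0,37],[204,-179,125,0,0,46]]]}}

```text
time_s: 12.85
tcp_pos: [638.0, -79.7, 119.9]
ee_rot: [-2.022, 1.57, 2.74]
force: [1.1, 1.3, -1.1]
opening: 37.6
```

Request:
{"api": "play_rows", "payload": {"moves": [[[0,0,0,0,0,0],[0,0,0,0,0,0]]]}}

```text
time_s: 13.1
tcp_pos: [636.9, -79.4, 118.5]
ee_rot: [-1.961, 1.567, 2.8]
force: [-0.1, 0.3, -2.0]
opening: 37.2
```

```bash
python3 go.py 637 -78.8 6 92.3; python3 tip.py p2 60
```

```text
t 13.1 tcp [636.9 -79.4 118.5] jawyaw 2.8 open 37.2 F [-0.1  0.3 -2. ] j [-0.2   0.3   1.46  0.    1.39 -0.25]
shift [ 1.000e-01  6.000e-01 -1.125e+02] rotvec [-0.07 -0.18 -0.46] dyaw -0.5 j6 will be -0.16 toolx [-0.0032  0.0011 -1.    ]
[636.92809201 -79.40646413 118.52486627] 13.1 [ 0.02231859 -0.02977714  0.01730429  0.0011327   0.00142623  0.00321255]
```

View pics/p2.png

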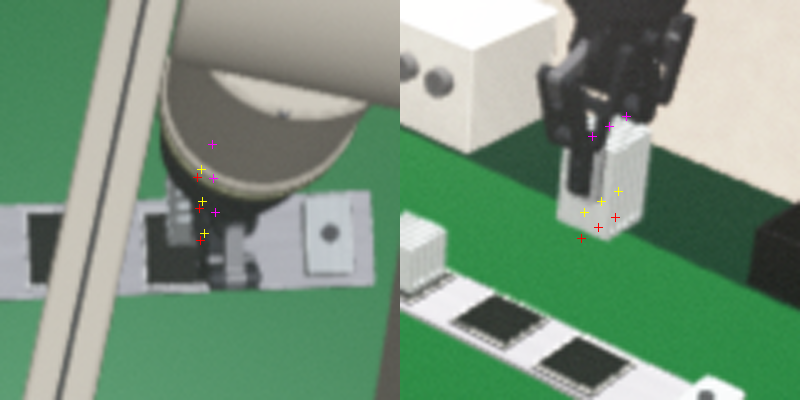

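Request:
{"api": "play_rows", "payload": {"moves": [[[0,0,-30,0,0,0],[0,0,-65,0,0,0],[0,0,-92,0,0,0],[0,0,-106,0,0,0],[0,0,-111,0,0,0],[0,0,-112,0,0,0],[0,0,-112,0,0,0]]]}}

```text
time_s: 14.08
tcp_pos: [638.1, -78.7, 8.9]
ee_rot: [2.378, 1.57, 0.857]
force: [-0.1, -0.4, -1.8]
opening: 37.4
```

```bash
cat > pl.py <<'E'
import sys
from h import *
name=sys.argv[1]; B=[tuple(float(v) for v in a.split(",")) for a in sys.argv[2:]]
e=[(0,1),(1,2),(2,3),(3,0),(4,5),(5,6),(6,7),(7,4),(0,4),(1,5),(2,6),(3,7)]
ims=[]
for n,o,w in(("side",(270,150),(180,140)),("top",(190,130),(250,80))):
    d=read_camera(n); im=cv2.resize(d["img"][o[1]:o[1]+w[1],o[0]:o[0]+w[0]],None,fx=720/w[0],fy=720/w[0],interpolation=cv2.INTER_CUBIC)
    for b in B:
        q=(proj(box(b[0],b[1],np.deg2rad(92.3),b[2],9),d)-o+.5)*720/w[0]
        for i,j in e: cv2.line(im,tuple(int(v) for v in q[i]),tuple(int(v) for v in q[j]),(0,0,255),1)
    cv2.imwrite(f"pics/{name}_{n}.png",im)
E
python3 go.py 637 -78.8 5 92.3; python3 pl.py pl2 637,-78.8,64
```

```text
t 14.07 tcp [638.1 -78.7   8.9] jawyaw 2.8 open 37.4 F [-0.1 -0.4 -1.8] j [-0.2   0.41  1.53  0.    1.2  -0.25]
shift [-1.1 -0.1 -3.9] rotvec [-0.02  0.02 -0.55] dyaw -0.5 j6 will be -0.16 toolx [ 3.e-04  4.e-04 -1.e+00]
```

View pics/pl2_side.png

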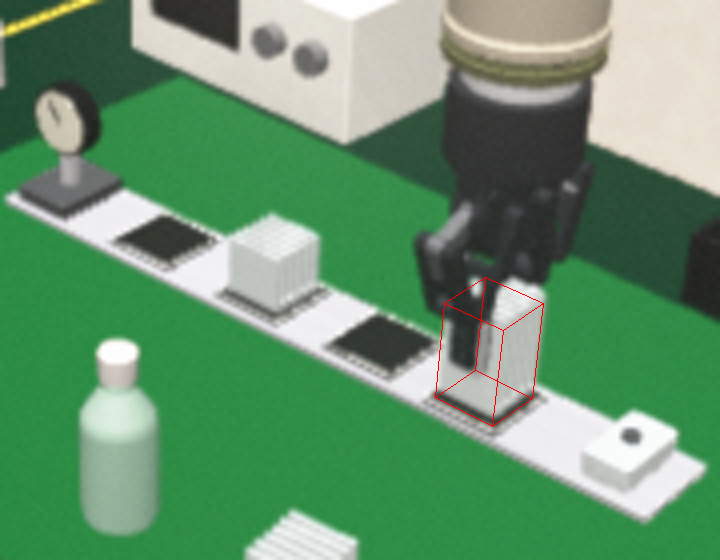

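Request:
{"api": "play_rows", "payload": {"moves": [[[-1,0,-2,0,0,-0.5],[-1,0,-4,0,0,-0.5],[-1,0,-4,0,0,-0.5]]]}}

```text
time_s: 14.55
tcp_pos: [637.3, -78.9, 5.1]
ee_rot: [1.84, 1.57, 0.31]
force: [-0.6, 0.4, 1.8]
opening: 37.5
```

Contact is made: Fz changed from -1.8 to +1.8 N. I'll release and rise.

Request:
{"api": "play_rows", "payload": {"moves": [[[0,0,0,0,0,0],[0,0,0,0,0,0],[0,0,0,0,0,0],[0,0,20,0,0,0],[0,0,60,0,0,0],[0,0,100,0,0,0]]], "jaw": 0.3}}

```text
time_s: 15.3
tcp_pos: [637.5, -78.9, 107.6]
ee_rot: [1.6, 1.569, 0.07]
force: [0.6, -0.3, 0.8]
opening: 59.6
```

```bash
python3 go.py 422.5 -132.9 90 96.6; python3 pl.py pl3 637,-78.8,64 631.3,84,38
```

```text
t 15.3 tcp [637.5 -78.9 107.6] jawyaw 2.3 open 59.6 F [ 0.6 -0.3  0.8] j [-0.2   0.3   1.47  0.    1.37 -0.24]
shift [-215.   -54.   -17.6] rotvec [-0.01  0.09  4.26] dyaw 4.3 j6 will be -0.42 toolx [ 1.5e-03  1.0e-04 -1.0e+00]
```

View pics/pl3_side.png

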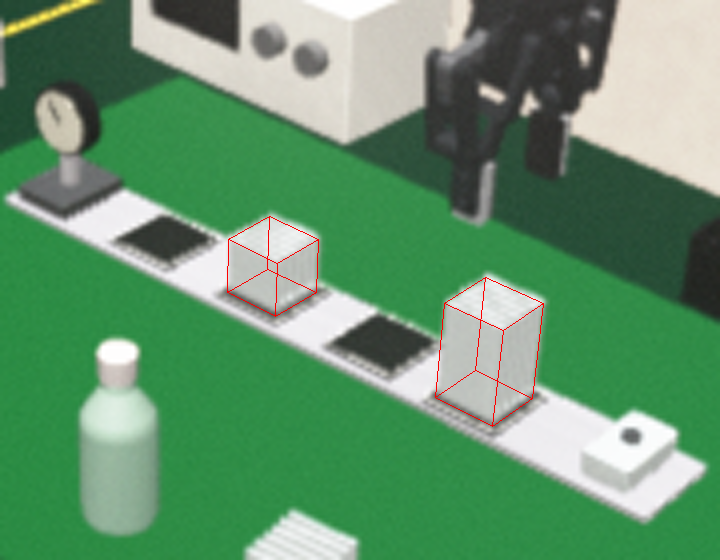

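View pics/pl3_top.png

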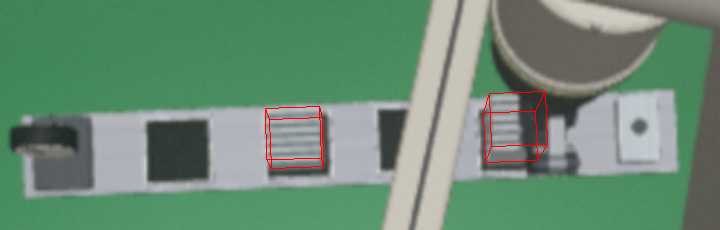

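Request:
{"api": "play_rows", "payload": {"moves": [[[-25,-6,0,0,0,0],[-65,-16,0,0,0,1],[-105,-26,0,0,0,2],[-145,-36,0,0,0,3],[-185,-46,-5,0,0,4],[-215,-54,-15,0,0,4],[-215,-54,-20,0,0,4],[-215,-54,-20,0,0,4]]]}}

```text
time_s: 16.4
tcp_pos: [427.4, -133.8, 94.1]
ee_rot: [1.353, 1.557, -0.108]
force: [0.4, 0.9, -0.5]
opening: 59.7
```

Request:
{"api": "play_rows", "payload": {"moves": [[[0,0,0,0,0,0],[0,0,0,0,0,0]]]}}

```text
time_s: 16.65
tcp_pos: [428.3, -133.7, 94.6]
ee_rot: [1.346, 1.557, -0.113]
force: [0.1, -0.1, -0.1]
opening: 59.5
```

```bash
python3 go.py 422.5 -132.9 -12 96.6
python3 - <<'E'
from h import *
import pickle
t,s=pickle.load(open("shot0.pkl","rb"))
print("red",unproj((382,320),t,45),unproj((427,328),t,45))
E
```

```text
t 16.65 tcp [ 428.3 -133.7   94.6] jawyaw 6.4 open 59.5 F [ 0.1 -0.1 -0.1] j [-0.42 -0.23  2.04  0.    1.32 -0.53]
shift [  -5.8    0.8 -106.6] rotvec [0.09 0.8  0.24] dyaw 0.2 j6 will be -0.42 toolx [ 0.014  -0.0016 -0.9999]
red [ 330.15173601 -107.88545278   45.        ] [ 314.4618465  -201.19407754   45.        ]
```

Request:
{"api": "play_rows", "payload": {"moves": [[[-6,1,-10,0,0.8,0],[-6,1,-30,0,0.8,0],[-6,1,-45,0,0.8,0],[-6,1,-48,0,0.8,0],[-6,1,-48,0,0.8,0]]]}}

```text
time_s: 17.27
tcp_pos: [422.2, -132.7, 46.5]
ee_rot: [-0.402, 1.569, -1.862]
force: [0.2, 0.5, 0.4]
opening: 59.6
```

```bash
python3 go.py 422.5 -132.9 -12 96.6; python3 z.py z6
```

```text
t 17.27 tcp [ 422.2 -132.7   46.5] jawyaw 6.4 open 59.6 F [0.2 0.5 0.4] j [-0.42 -0.17  2.08 -0.    1.23 -0.53]
shift [  0.3  -0.2 -58.5] rotvec [ 0.08 -0.02  0.24] dyaw 0.2 j6 will be -0.42 toolx [-4.0e-04 -1.4e-03 -1.0e+00]
[ 422.16910001 -132.65181705   46.54856335] [-0.09973062 -0.65723221 -0.97884435] 59.66956359398251
```

View pics/z6.png

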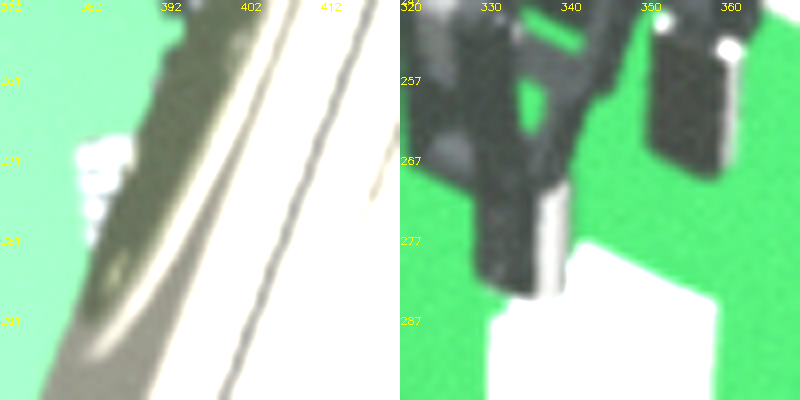

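Request:
{"api": "play_rows", "payload": {"moves": [[[0,0,-12,0,0,0],[0,0,-28,0,0,0],[0,0,-45,0,0,0],[0,0,-56,0,0,0],[0,0,-59,0,0,0],[0,0,-59,0,0,0]]]}}

```text
time_s: 18.12
tcp_pos: [422.7, -132.9, -11.8]
ee_rot: [0.229, 1.569, -1.231]
force: [-1.1, -0.0, 0.2]
opening: 59.9
```

Request:
{"api": "play_rows", "payload": {"moves": [[[0,0,0,0,0,0],[0,0,0,0,0,0],[0,0,0,0,0,0],[0,0,0,0,0,0]]], "jaw": 0.9}}

```text
time_s: 18.62
tcp_pos: [423.5, -133.3, -11.1]
ee_rot: [0.558, 1.568, -0.902]
force: [-0.5, -0.9, 5.6]
opening: 37.5
```

```bash
python3 go.py 636 -1.7 110 92.3; python3 z.py z7
```

```text
t 18.62 tcp [ 423.5 -133.3  -11.1] jawyaw 6.4 open 37.5 F [-0.5 -0.9  5.6] j [-0.42 -0.07  2.11 -0.    1.1  -0.53]
shift [212.5 131.6 121.1] rotvec [ 0.15  0.11 -4.06] dyaw -4.1 j6 will be -0.04 toolx [ 0.002  -0.0026 -1.    ]
[ 423.46945866 -133.27255382  -11.07790849] [-0.9372868  -0.21915055  6.14587201] 37.869874153520584
```

View pics/z7.png

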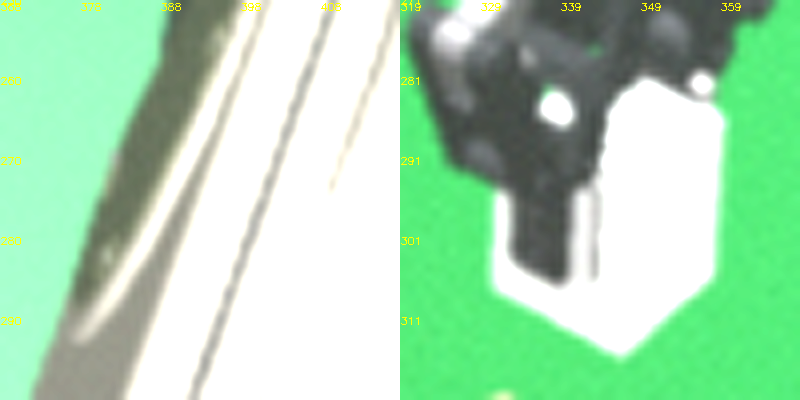

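Request:
{"api": "play_rows", "payload": {"moves": [[[0,0,30,0,0,0],[0,0,80,0,0,0],[25,10,115,0,0,0],[65,33,125,0,0,-1],[105,60,125,0,0,-2],[145,86,125,0,0,-3],[182,110,125,0,0,-4],[213,132,125,0,0,-4]]]}}

```text
time_s: 19.73
tcp_pos: [637.1, -0.1, 112.9]
ee_rot: [0.135, 1.568, -1.395]
force: [-0.1, -0.4, -1.3]
opening: 37.4
```

Request:
{"api": "play_rows", "payload": {"moves": [[[0,0,0,0,0,0],[0,0,0,0,0,0]]]}}

```text
time_s: 19.98
tcp_pos: [636.2, -0.1, 111.9]
ee_rot: [-0.578, 1.568, -2.107]
force: [-1.0, -0.0, -1.6]
opening: 37.5
```

```bash
python3 go.py 636 -1.7 0 92.3; python3 tip.py p3 60
```

```text
t 19.98 tcp [ 6.362e+02 -1.000e-01  1.119e+02] jawyaw 2.4 open 37.5 F [-1.  -0.  -1.6] j [-0.08  0.29  1.48 -0.    1.38 -0.12]
shift [  -0.2   -1.6 -111.9] rotvec [ 0.15 -0.09 -0.09] dyaw -0.1 j6 will be -0.04 toolx [-0.0016 -0.0027 -1.    ]
[ 6.36242856e+02 -1.33200198e-01  1.11876652e+02] 19.975 [-0.01483507 -0.0223256   0.01351726 -0.0021313   0.00074575 -0.00135583]
```

View pics/p3.png

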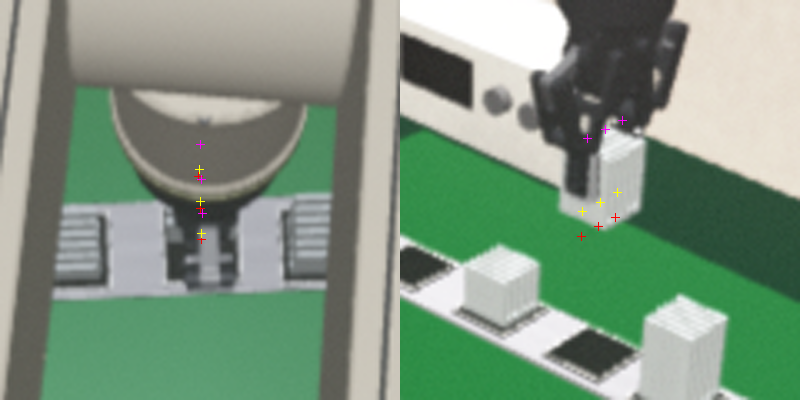

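Request:
{"api": "play_rows", "payload": {"moves": [[[0,-2,-30,0,0,0],[0,-2,-65,0,0,0],[0,-2,-92,0,0,0],[0,-2,-106,0,0,0],[0,-2,-111,0,0,0],[0,-2,-112,0,0,0],[0,-2,-112,0,0,0]]]}}

```text
time_s: 20.95
tcp_pos: [637.3, -2.8, 2.0]
ee_rot: [0.46, 1.567, -1.071]
force: [0.4, 0.4, -1.0]
opening: 37.6
```

```bash
python3 go.py 636 -1.7 -2 92.3; python3 pl.py pl4 636,-1.7,51
```

```text
t 20.95 tcp [637.3  -2.8   2. ] jawyaw 2.3 open 37.6 F [ 0.4  0.4 -1. ] j [-0.08  0.4   1.55 -0.    1.19 -0.12]
shift [-1.3  1.1 -4. ] rotvec [ 0.17  0.09 -0.03] dyaw -0.0 j6 will be -0.04 toolx [ 0.0016 -0.0029 -1.    ]
```

View pics/pl4_side.png

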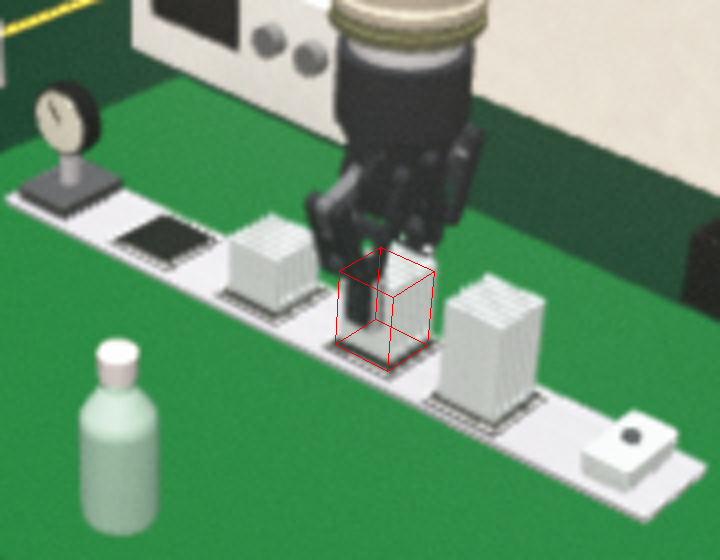

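Request:
{"api": "play_rows", "payload": {"moves": [[[-1,1,-2,0,0,0],[-1,1,-4,0,0,0],[-1,1,-4,0,0,0]]]}}

```text
time_s: 21.42
tcp_pos: [636.5, -1.7, -2.0]
ee_rot: [0.539, 1.567, -0.991]
force: [-0.1, 0.5, 1.3]
opening: 37.4
```

Request:
{"api": "play_rows", "payload": {"moves": [[[0,0,0,0,0,0],[0,0,0,0,0,0],[0,0,0,0,0,0],[0,0,20,0,0,0],[0,0,60,0,0,0],[0,0,110,0,0,0]]], "jaw": 0.3}}

```text
time_s: 22.18
tcp_pos: [635.7, -1.7, 109.5]
ee_rot: [0.174, 1.568, -1.356]
force: [0.9, 0.3, 0.9]
opening: 60.1
```

```bash
python3 go.py 472.8 -391.9 60 26.6
```

```text
t 22.18 tcp [635.7  -1.7 109.5] jawyaw 2.3 open 60.1 F [0.9 0.3 0.9] j [-0.08  0.28  1.49 -0.    1.37 -0.12]
shift [-162.9 -390.2  -49.5] rotvec [ 1.600e-01 -6.000e-02 -6.574e+01] dyaw -65.7 j6 will be 0.41 toolx [ 6.0e-04 -2.8e-03 -1.0e+00]
```

Request:
{"api": "play_rows", "payload": {"moves": [[[-12,-30,0,0,0,-5],[-30,-75,0,0,0,-13],[-50,-122,0,0,0,-22],[-70,-169,0,0,0,-31],[-90,-216,0,0,0,-40],[-110,-263,0,0,0,-49],[-130,-310,-10,0,0,-57],[-148,-355,-20,0,0,-62]]]}}

```text
time_s: 23.18
tcp_pos: [487.5, -358.8, 91.5]
ee_rot: [0.996, 1.567, -1.619]
force: [0.4, -0.2, 0.4]
opening: 59.6
```

```bash
python3 go.py 472.8 -391.9 20 26.6
```

```text
t 23.18 tcp [ 487.5 -358.8   91.5] jawyaw -59.9 open 59.6 F [ 0.4 -0.2  0.4] j [-0.72  0.22  1.6  -0.    1.32  0.33]
shift [-14.7 -33.1 -71.5] rotvec [ 0.21 -0.02 -3.52] dyaw -3.5 j6 will be 0.42 toolx [-2.0e-04 -3.6e-03 -1.0e+00]
```

Request:
{"api": "play_rows", "payload": {"moves": [[[-8,-18,0,0,0,-3],[-15,-33,0,0,0,-4],[-15,-33,-15,0,0,-4],[-15,-33,-45,0,0,-4],[-15,-33,-65,0,0,-4],[-15,-33,-70,0,0,-4],[-15,-33,-70,0,0,-4]]]}}

```text
time_s: 24.05
tcp_pos: [472.8, -391.3, 21.4]
ee_rot: [0.888, 1.568, -1.797]
force: [0.1, -0.1, 0.5]
opening: 59.9
```

```bash
python3 go.py 472.8 -391.9 -20 26.6; python3 z.py z8
```

```text
t 24.05 tcp [ 472.8 -391.3   21.4] jawyaw -63.8 open 59.9 F [ 0.1 -0.1  0.5] j [-0.77  0.32  1.62 -0.    1.2   0.34]
shift [  0.   -0.6 -41.4] rotvec [ 0.18 -0.04  0.43] dyaw 0.4 j6 will be 0.42 toolx [-7.0e-04 -3.2e-03 -1.0e+00]
[ 472.78205194 -391.26117716   21.38034828] [-0.51477631 -0.03278096  0.58302686] 59.670619582975476
```

View pics/z8.png

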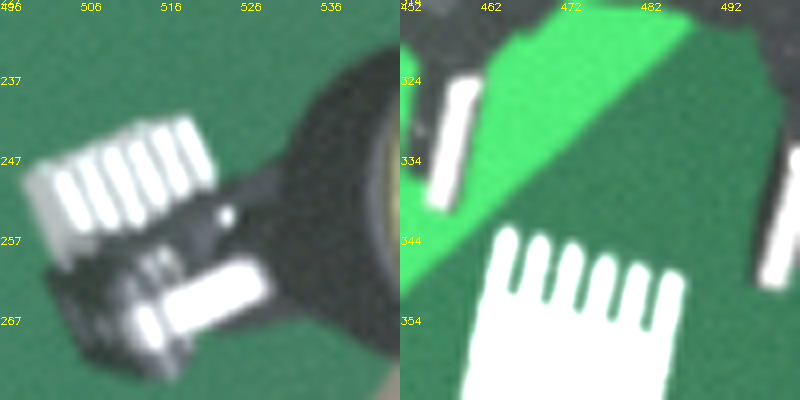

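Request:
{"api": "play_rows", "payload": {"moves": [[[0,-1,-12,0,0,0],[0,-1,-28,0,0,0],[0,-1,-37,0,0,0],[0,-1,-41,0,0,0],[0,-1,-41,0,0,0]]]}}

```text
time_s: 24.78
tcp_pos: [473.0, -393.0, -18.9]
ee_rot: [1.161, 1.567, -1.524]
force: [0.4, -0.2, 0.7]
opening: 59.6
```

Request:
{"api": "play_rows", "payload": {"moves": [[[0,0,0,0,0,0],[0,0,0,0,0,0],[0,0,0,0,0,0],[0,0,0,0,0,0]]], "jaw": 0.9}}

```text
time_s: 25.28
tcp_pos: [473.5, -393.4, -18.2]
ee_rot: [1.331, 1.566, -1.354]
force: [1.0, -0.4, 4.3]
opening: 37.0
```

```bash
python3 go.py 626 176 100 92.3; python3 z.py z9
```

```text
t 25.27 tcp [ 473.5 -393.4  -18.2] jawyaw -63.9 open 37.0 F [ 1.  -0.4  4.3] j [-0.77  0.38  1.63 -0.    1.13  0.34]
shift [152.5 569.4 118.2] rotvec [ 0.22  0.22 66.16] dyaw 66.2 j6 will be 0.24 toolx [ 0.0011 -0.005  -1.    ]
[ 473.51814407 -393.43188815  -18.20486859] [-0.23383257 -0.19228375  5.3597908 ] 36.87018121211653
```

View pics/z9.png

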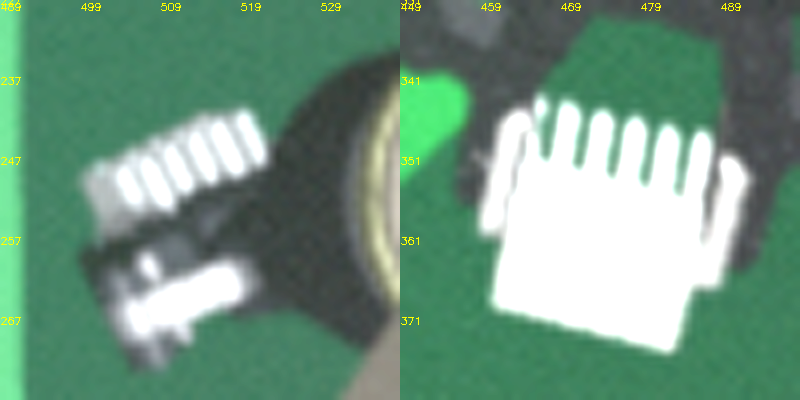

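Request:
{"api": "play_rows", "payload": {"moves": [[[0,0,30,0,0,0],[0,0,80,0,0,0],[8,28,115,0,0,4],[20,75,125,0,0,10],[33,125,125,0,0,17],[46,175,125,0,0,24],[59,225,125,0,0,31],[72,275,125,0,0,38]]]}}

```text
time_s: 26.38
tcp_pos: [545.2, -116.6, 106.2]
ee_rot: [1.238, 1.567, -0.78]
force: [0.4, -0.1, -0.5]
opening: 37.3
```

```bash
python3 go.py 626 176 100 92.3; python3 z.py z10
```

```text
t 26.38 tcp [ 545.2 -116.6  106.2] jawyaw -25.6 open 37.3 F [ 0.4 -0.1 -0.5] j [-0.3   0.08  1.72 -0.    1.33  0.15]
shift [ 80.8 292.6  -6.2] rotvec [ 0.12  0.21 27.94] dyaw 27.9 j6 will be 0.23 toolx [ 0.003 -0.003 -1.   ]
[ 545.18807016 -116.60355871  106.23451845] [-0.00746585 -0.70290208 -0.59720044] 36.89722288082133
```

View pics/z10.png

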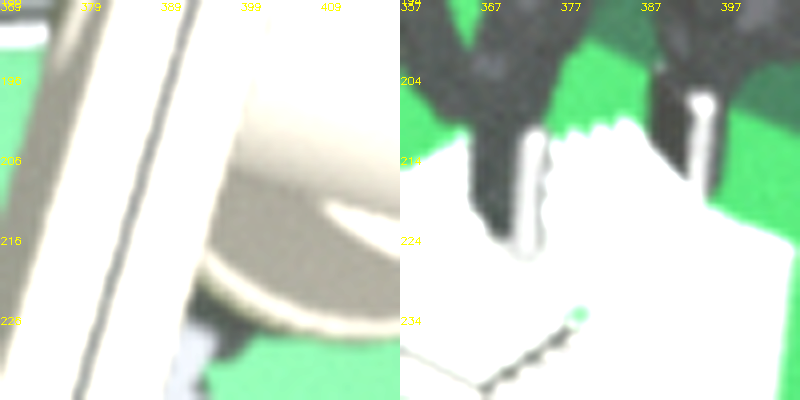

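Request:
{"api": "play_rows", "payload": {"moves": [[[8,30,0,0,0,4],[20,75,0,0,0,9],[33,122,0,0,0,14],[46,168,0,0,0,19],[59,215,0,0,0,24],[71,260,0,0,0,28],[80,291,0,0,0,28],[80,291,0,0,0,28]]]}}

```text
time_s: 27.48
tcp_pos: [625.6, 179.0, 105.4]
ee_rot: [1.724, 1.568, 0.2]
force: [0.9, -0.0, -0.5]
opening: 36.9
```

```bash
python3 go.py 626 176 -5 92.3; python3 tip.py p5 60
```

```text
t 27.48 tcp [625.6 179.  105.4] jawyaw 2.7 open 36.9 F [ 0.9 -0.  -0.5] j [ 0.2   0.32  1.45 -0.    1.37  0.15]
shift [   0.4   -3.  -110.4] rotvec [-0.03  0.13 -0.37] dyaw -0.4 j6 will be 0.23 toolx [ 2.3e-03  5.0e-04 -1.0e+00]
[625.64004867 178.9992535  105.35045973] 27.475 [-0.04343722 -0.02204615  0.02984542 -0.01908631  0.00274384 -0.0233827 ]
```

View pics/p5.png

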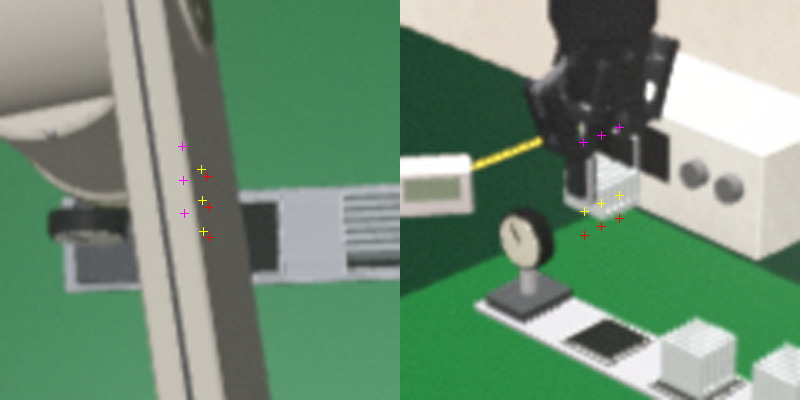

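Request:
{"api": "play_rows", "payload": {"moves": [[[0,-2,-25,0,0,0],[0,-3,-60,0,0,0],[0,-3,-88,0,0,0],[0,-3,-104,0,0,0],[0,-3,-110,0,0,0],[0,-3,-110,0,0,0],[0,-3,-110,0,0,0]]]}}

```text
time_s: 28.45
tcp_pos: [626.6, 173.8, -3.1]
ee_rot: [1.532, 1.567, 0.006]
force: [-0.2, -0.8, -0.8]
opening: 36.9
```

```bash
python3 go.py 626 176 -9 92.3; python3 pl.py pl5 626,176,25
```

```text
t 28.45 tcp [626.6 173.8  -3.1] jawyaw 2.6 open 36.9 F [-0.2 -0.8 -0.8] j [ 0.19  0.44  1.52 -0.    1.18  0.15]
shift [-0.6  2.2 -5.9] rotvec [-0.    0.25 -0.26] dyaw -0.3 j6 will be 0.23 toolx [ 0.0043  0.     -1.    ]
```

View pics/pl5_side.png

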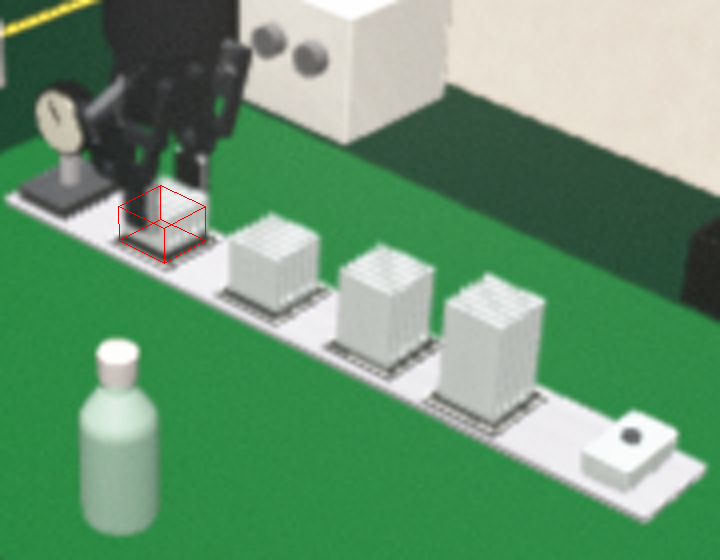

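Request:
{"api": "play_rows", "payload": {"moves": [[[0,2,-3,0,0,0],[0,2,-6,0,0,0],[0,2,-6,0,0,0]]]}}

```text
time_s: 28.92
tcp_pos: [626.6, 176.1, -9.2]
ee_rot: [1.556, 1.566, 0.03]
force: [1.1, 0.4, 0.4]
opening: 37.1
```

Request:
{"api": "play_rows", "payload": {"moves": [[[0,0,-1,0,0,0],[0,0,-1,0,0,0]]]}}

```text
time_s: 29.18
tcp_pos: [626.6, 176.1, -9.2]
ee_rot: [1.532, 1.566, 0.006]
force: [-4.9, -1.0, 8.4]
opening: 36.5
```

Request:
{"api": "play_rows", "payload": {"moves": [[[0,0,0,0,0,0],[0,0,0,0,0,0],[0,0,0,0,0,0],[0,0,20,0,0,0],[0,0,60,0,0,0],[0,0,110,0,0,0]]], "jaw": 0.3}}

```text
time_s: 29.92
tcp_pos: [625.9, 176.0, 102.2]
ee_rot: [1.444, 1.568, -0.082]
force: [0.4, 0.9, 0.6]
opening: 60.2
```

Request:
{"api": "play_rows", "payload": {"moves": [[[-20,15,20,0,0,0],[-50,50,30,0,0,0],[-90,90,30,0,0,0],[-130,130,30,0,0,0],[-165,165,30,0,0,0],[-200,200,30,0,0,0],[-230,230,30,0,0,0],[-230,230,30,0,0,0]]]}}

```text
time_s: 30.92
tcp_pos: [394.1, 408.2, 133.9]
ee_rot: [1.871, 1.567, 0.349]
force: [0.2, 0.4, 0.0]
opening: 59.9
```

```bash
python3 pl.py fin 626,176,25 631.3,84,38 636,-1.7,51 637,-78.8,64
cat > chk.py <<'E'
from h import *
t=read_camera("top");s=read_camera("side")
cv2.imwrite("pics/fin_full.png",t["img"])
top=[(624.8,175),(629.3,83.2),(634.7,-2.4),(634.7,-79.7)]; side=[(629.4,176.6),(633.2,84.8),(639,-1),(639.3,-78)]
def m2(d,c,n=22):
    return mask(d,c,n)
for i,h in enumerate((25,38,51,64)):
    from scipy.optimize import minimize
    for d,ref,nm in((t,top[i],"top"),(s,side[i],"side")):
        # white rail merges with sink: use edge chamfer instead
        c=proj([*ref,9+h/2],d)[0]; n=34; o=np.round(c).astype(int)-n
        g=cv2.cvtColor(d["img"][o[1]:o[1]+2*n,o[0]:o[0]+2*n],cv2.COLOR_BGR2GRAY)
        up=cv2.resize(g,None,fx=4,fy=4,interpolation=cv2.INTER_CUBIC)
        gx=cv2.Sobel(up,cv2.CV_32F,1,0,ksize=5);gy=cv2.Sobel(up,cv2.CV_32F,0,1,ksize=5)
        mag=cv2.GaussianBlur(np.minimum(np.hypot(gx,gy),4000),(0,0),3)
        def cost(v):
            q=(proj(box(v[0],v[1],np.deg2rad(v[2]),h,9),d)-o+.5)*4
            hull=cv2.convexHull(q.astype(np.float32))[:,0]
            pts=np.vstack([a+(b-a)*np.linspace(0,1,40)[:,None] for a,b in zip(hull,np.roll(hull,-1,0))]).astype(np.float32)
            return -cv2.remap(mag,pts[:,0].reshape(-1,1),pts[:,1].reshape(-1,1),cv2.INTER_LINEAR).mean()
        r=min((minimize(cost,[ref[0]+a,ref[1]+b,92.3],method="Nelder-Mead",options=dict(initial_simplex=[[ref[0]+a,ref[1]+b,92.3],[ref[0]+a+4,ref[1]+b,92.3],[ref[0]+a,ref[1]+b+4,92.3],[ref[0]+a,ref[1]+b,97]])) for a in(-4,0,4) for b in(-4,0,4)),key=lambda r:r.fun)
        print(h,nm,"dx,dy vs seat",np.round(r.x[:2]-ref,1),"yaw",round(r.x[2],1),round(-r.fun))
for n,d in(("top",t),("side",s)): print([ (np.round(r["point"],1),round(r["p"],2)) for r in spotter.find_in("bottle",d)[:2]])
print(readout.state()["time_s"],readout.state()["tcp_pos"])
E
python3 chk.py
```

```text
25 top dx,dy vs seat [-4.4 -3.8] yaw 91.0 1157
25 side dx,dy vs seat [-0.4  2.9] yaw 94.4 1054
38 top dx,dy vs seat [-4.  -3.7] yaw 93.0 1169
38 side dx,dy vs seat [2.1 2.6] yaw 91.9 1215
51 top dx,dy vs seat [-4.3  0.6] yaw 102.2 1146
51 side dx,dy vs seat [0.3 2.2] yaw 94.3 1208
64 top dx,dy vs seat [-4.6  3.8] yaw 92.2 1076
64 side dx,dy vs seat [1.1 1.3] yaw 92.1 1238
[(array([330.8, 279.3]), 0.86)]
[(array([298.7, 262.7]), 0.88)]
31.225 [396.86558213 405.20276416 132.47098673]
```

View pics/fin_side.png

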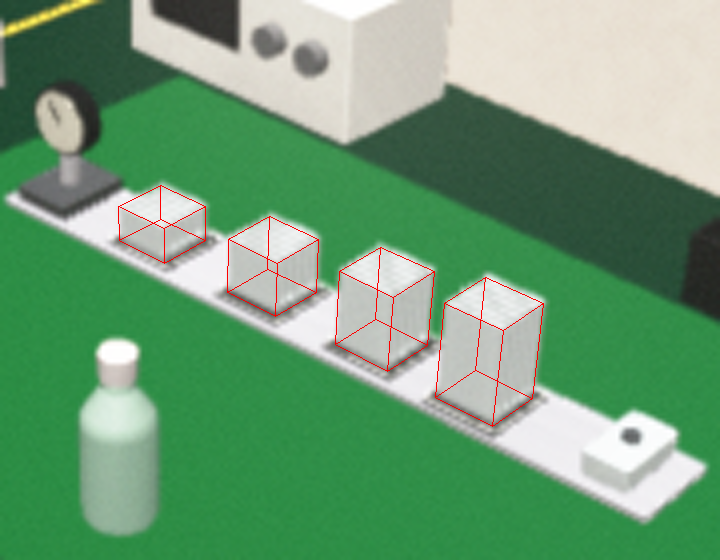

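View pics/fin_top.png

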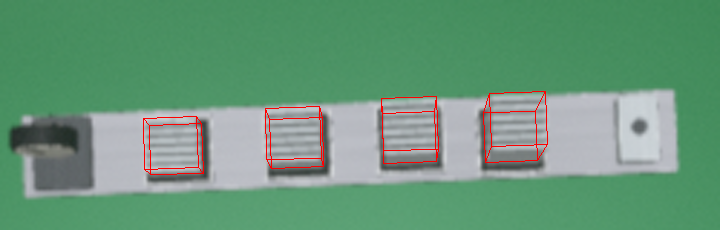

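View pics/fin_full.png

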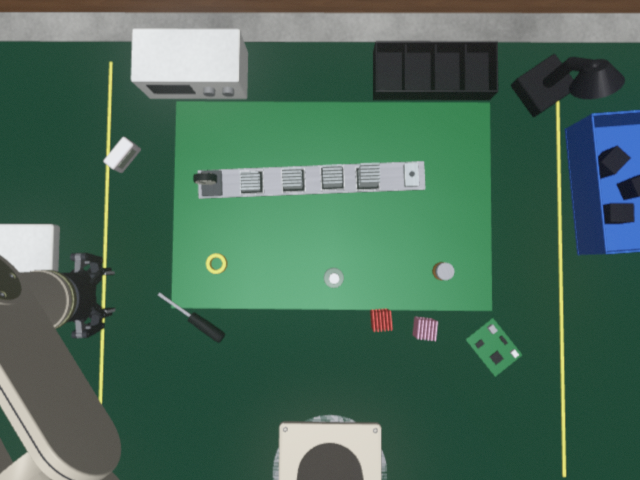

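Run:
```python
from h import *
t=read_camera("top"); cv2.imwrite("pics/et.png",cv2.resize(t["img"][158:202,238:390],None,fx=5.2,fy=5.2,interpolation=cv2.INTER_CUBIC))
s=read_camera("side"); cv2.imwrite("pics/es.png",cv2.resize(s["img"][190:262,292:412],None,fx=6.5,fy=6.5,interpolation=cv2.INTER_CUBIC))
```

```text
(no output)
```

View pics/et.png

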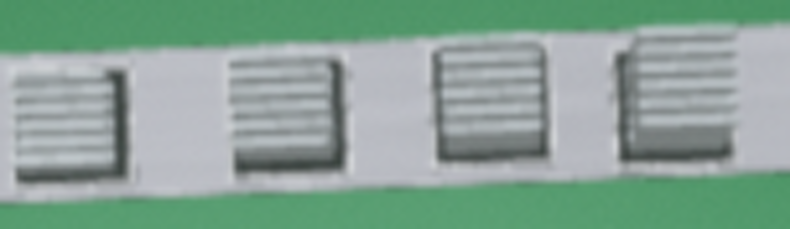

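View pics/es.png

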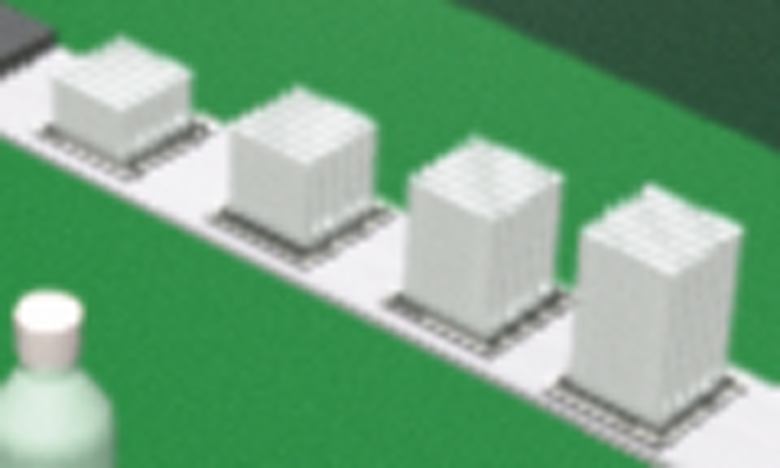

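```bash
python3 -c "
from bench import env,readout
print(env.hand_in()); print(readout.state()['time_s'])"
```

```text
the job is handed in; nothing more can be done
None
the job is handed in; nothing more can be done
```

I placed the four bare-aluminium sinks on the rail in height order: 25 mm on the seat next to the gauge, then 38, 51 and 64 mm. I handed the job in at about 31 s of the 96 s. No verdict is reported.

**What the last checks showed**
- **Position:** in the final pictures all four stand upright inside their seats, fins along the row. The side-camera fit puts each centre within about 3.5 mm of its seat's centre, and the fins within about 2° of the row line.
- **Bottle and look-alikes:** the bottle shows at the same pixels as at the start, within 2 px. I never touched the red and pink sinks, and the gripper ended well clear of everything.

**What disagreed**
- **Tool height:** in the pictures the finger tips were about 28 mm higher than the reported tool position implied. I set the grasp heights from the pictures and confirmed them by touch on the table and seats.
- **Top-camera fit:** this automatic check was unreliable, because it was thrown off by the sinks' side faces and the dark seats. It put the centres 4 to 6 mm off the seats, which is still within the 12 mm limit. It also gave one yaw of 102° (sink_51), which neither the enlarged picture nor the side fit of 94° bears out.

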